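# Load a sample bottle in the tilting settling stand and pin it at a slant

### The arm

A 6-joint arm with a two-finger parallel gripper is mounted at the origin on the work surface. World frame = base frame: x ahead of the robot, y to its left, z up, the work surface at z = 0. Lengths are in m, angles in degrees, forces in N, time in s.
With the tool pointing down it reaches from about 0.4 to 0.825 m from the base axis. Payload 7 kg.
Tool frame: the origin (TCP) lies at the very end of the fingers, on their centre line; the grasp point (between the pads) lies r.pinch_z behind it (r.pinch_z is the distance from the TCP to the grasp point, in m); z points along the fingers, y is the direction in which the jaws open and shut (so a half turn about z gives the same grasp; the last joint's range is limited). The gripper opens to 88 mm and grips with 3 to 60 N. Pads are 19 mm wide; open, the fingers measure 130 mm over their backs; the gripper's body (78 mm by 193 mm) begins 47 mm behind the grasp point.
Start: joints at [89.616, 20.546, 0.682, 0, -70.136, -16.507], TCP at [0.196, 0.646, 0.196] pointing down, gripper open.
Joint ranges: [-176.03, 176.03], [-82.01, 121.73], [-58.28, 71.71], [-173.87, 95.51], [-174.79, -0.11], [-173.66, 173.66]. Speed limits (degrees/s): [136.94, 136.94, 172.46, 180, 180, 180].

### API

Orientations are given as [roll, pitch, yaw] about the fixed x, y, z axes, in that order (R = Rz(yaw) Ry(pitch) Rx(roll)).
In Python, from plant import r gives the robot as it stands. The module is installed in compiled form; this text tells all that it offers.
- The arm moves only by the tool servo_tool, never from a script. Its argument "steps" is a list of rows, each a list of 5 numbers: the finger opening in cm, from 0 to 8.76, then the shift along the tool's x, y, z in cm, then the turn about the tool's z in degrees. In form: [[fingers, x, y, z, spin], ...]. A call has 1 to 8 rows; each row shifts and turns the commanded pose from where the row before left it, along the tool's axes as they then stand; what a row does not reach is not made up. A row lasts 1/8 s, in which the tool goes at most 62.5 mm and 10.7 degrees, less where a joint would pass 70% of its speed; a pose out of reach is approached as far as the arm can. A call with a gripper value outside its range is refused whole. The fingers move at their own pace and stop on an object; "squeeze" is the grip in N (left out, the last holds). Time passes only in rows, so rows that do not move let the fingers close. It gives the time, the measured TCP pose, the force and the opening at its end, in the units of the state.
- r.get_state(): the state, without advancing time (a new reading comes with each control period).
- r.capture(name): name is "scene" or "top" or "wrist"; returns the picture (420x560x3 uint8, red, green, blue); there is no depth.
- r.calibration(name): a dict with "K" (3x3 intrinsics, pixels), "rvec" (rotation vector, rad) and "tvec" (3), from world to camera coordinates, as OpenCV has them; the wrist camera has in their place "tool_from_camera" (4x4, takes a point from camera to tool coordinates, whose origin is the TCP and whose axes are the flange's). Camera axes: x right, y down, z forward; pixel columns grow to the right and rows downward; lengths in m; the calibration is good to about 2 mm. The wrist camera is an equidistant fisheye: a pixel r from the principal point sees the ray r / f radians off the axis. A picture is of the moment at which its call begins: read the wrist's pose just before it. calibration takes no time and is no camera call.
- r.close_job(): hands the job in, once; it reports no verdict.
The state is a dict: "time_s": time; "joints": joint angles; "qd": joint speeds; "joint_torque": joint torques, N m; "tcp_pos": TCP position; "eef_rot": TCP orientation; "contact_force": force on the tool from outside, world axes, zero at the start; "moment": the same for the moment, N m; "gripper_width": finger opening in m.
Only numpy, scipy, OpenCV 4.12 (cv2) and the standard library are available. Lean on these libraries where they do the work, as an engineer would, in place of code of your own. Each camera call takes 0.05 s, during which the arm holds its last target.

### The job

Set the closed sample bottle (the widest of the three white ones) down in the upright cradle of the settling stand and swing the retaining bail shut over its cap. Then draw the index pin, lean the cradle forward by its tilt handle to the last notch of the index plate (50 degrees) and push the pin fully home there, so that the bottle stays locked at that slant to settle. Leave everything else on the bench where it is, and let go of all at the end.

Things in the scene. Friction and masses are not known exactly. Their poses are not given: they have to be found in the camera images.
- stand: Tilting settling stand, fixed: grey base 170 x 200 x 12 mm, two aluminium cheeks 150 mm high carry a bottle cradle between them on a horizontal trunnion axis. Origin on the bench under the cradle's middle. Own y = along the trunnions, from tilt handle (-y end) to index plate and pin (+y end); own -x = front, to which the cradle leans; z up. Yaw varies by 0.25 rad. Cheeks at y = 65..77 and -65..-77 mm.
- trunnion (a point): Point on the trunnion axis midway between the cheeks, 125 mm above the stand's origin; axes as the stand's.
- index_plate (a point): Centre of the steel index plate on the cradle's +y end, on the trunnion axis, 94 mm from its middle. Plate radius 50 mm, 8 mm thick; its rim has three V notches, which come under the pin at leans of 0, 25 and 50 degrees (0, 0.436, 0.873 rad). Turns with the cradle.
- cradle (a joint): Lean of the cradle about the trunnion axis, rad: 0 = upright (loading position, pinned there at the start), positive = its top leans to the front (-x of the stand); -0.12 to 1.25 when unpinned. Stiff bearings (0.25 N m of friction) hold it, loaded or empty, where it is left. Pinned, it has about 0.03 rad of play.
- cradle_floor (a point): Middle of the upper side of the cradle's floor, 55 mm below the trunnion axis when upright; turns with the cradle, z = its up, x = its back. Aluminium box, open on top, 68 x 68 mm inside; above the floor: sides 74 mm, front strap 72 mm, back plate 85 mm. Behind it two uprights (x 36..46, y 34..39 and -34..-39 mm) 152 mm high carry the bail.
- tilt_handle (a point): Gripping point of the tilt handle: black bar, 14 mm in diameter, parallel to the trunnion axis, on an arm of 85 mm radius at the cradle's -y end, straight above the axis when upright. Free bar: 30 mm to the +y side and 24 mm to the -y side of this point. Pulling it to the front leans the cradle (3 N); axes as the cradle's.
- bail (a joint): Angle of the retaining bail (steel hoop hinged on the cradle's two back uprights) to the cradle, rad: 0 = closed, lying level over the bottle, its rubber pad 1 mm over the cap; grows as it swings up and back, to 2.5. Starts open at 1.9 to 2.3. Stiff hinge (0.1 N m): it stays where it is left.
- bail_bar (a point): Middle of the bail's cross bar, to grip it by: steel, 10 mm in diameter, 94 mm long, parallel to the trunnion axis, 105 mm from the bail's hinge. Closed, it lies 145 mm above the cradle's floor and 61 mm in front of its middle. The side rods run 44 mm to either side.
- bail_hinge (a point): Point on the bail's hinge axis (parallel to the trunnion axis), mid-width of the cradle, 44 mm behind the cradle's middle and 145 mm above its floor.
- pin (a joint): Index pin over the index plate, slides straight up and down, m: 0 = fully home in a notch, 0.018 = drawn right out. Above 0.009 it frees the plate; over rim without a notch it stops at about 0.008. Friction (2.5 N) holds it where it is left. Its round end pulls a notch that is up to 3 degrees off into line when pushed with some 15 N.
- pin_knob (a point): Middle of the pin's black round knob, 22 mm in diameter, 18 mm high (8 mm above and 10 mm below this point); with the pin home 215 mm above the bench, 94 mm from the stand's middle along its +y; it rises with the pin. Under it 10 mm of 7 mm stem, then a bracket 18 mm wide in the stand's x, which reaches in y from the cheek to 13 mm past the pin.
- bottle: The sample bottle, closed: white plastic, grey ribbed screw cap, blank paper label; 60 mm in diameter, 135 mm tall, about 0.32 kg. Origin at the middle of its underside, z = its axis. The widest of the three white bottles, with the widest cap. Starts upright on the bench on the stand's handle side (-y), in any of the three bottles' places.
- bottle_cap (a point): Middle of that bottle's cap, 122 mm above its underside; the cap is 48 mm in diameter and 26 mm high, its top is the bottle's top.
- bottle_small: Bystander: white bottle 45 mm in diameter, 92 mm tall, cap 32 mm wide. Origin under it.
- bottle_slim: Bystander: white bottle 51 mm in diameter, 160 mm tall, narrow cap 28 mm wide. Origin under it.
- tin_a: Bystander: round lidded aluminium moisture tin, 64 mm in diameter, 40 mm high. Origin under it.
- tin_b: Bystander: another such tin.
- beaker: Bystander: glass beaker, 68 mm in diameter, 85 mm tall. Origin under it.
- jar: Bystander: amber glass jar, 62 mm in diameter, 85 mm tall. Origin under it.
- spatula: Bystander: spatula with wooden handle, 200 mm long, lying on the bench near the robot. Origin under its middle, blade towards its own x.

How it is judged:
By the outcome, as a careful person would: the job done as asked, in the order asked, and still so for the second after the job is handed in, with the robot touching nothing.
It also fails if it takes over 72 s, if anything falls off the work surface, if the arm or the gripper's body presses on something with over 40 N, if the wrist force passes 120 N, or if a joint passes its speed limit or range.

## Working session

There is one attempt and no reset: what is moved stays moved. The work goes in short steps, Python scripts to look and compute and a tool call to move; the robot and the scene stay as the last step left them, time stands still between calls to the robot, and variables do not carry over. Pictures are saved under pics/ and viewed, and the job is handed in when it is done.

Besides the shell and the picture viewer there is one more tool, called after "Request:" by a JSON object that holds its "api" and its "payload", one argument or row to a line. servo_tool: Moves the arm, as the interface text tells. Its arguments: {"type":"object","properties":{"steps":{"type":"array","items":{"type":"array","items":{"type":"number"}}},"squeeze":{"type":"number"}},"required":["steps"]}

```bash
mkdir -p pics; ls
python3 - <<'E'
from plant import r
import cv2,json
print(r.get_state()); print(r.pinch_z)
for n in ("scene","top","wrist"):
    im=r.capture(n); cv2.imwrite(f"pics/{n}0.png",im[:,:,::-1])
    print(n,r.calibration(n))
E
```

```text
pics
{'time_s': 0.0, 'joints': array([ 8.96155317e+01,  2.05884819e+01,  6.32500520e-01, -1.81611974e-02,
       -7.01341409e+01, -1.65046863e+01]), 'qd': array([-0.06714465, -0.09891473, -0.129621  ,  0.03500887, -0.05757842,
        0.04762151]), 'joint_torque': array([-5.86117621e-04, -5.82714844e+01,  2.93061876e+01,  6.99756280e+00,
        7.03525831e-03, -1.66162267e-04]), 'tcp_pos': array([0.19601315, 0.64535428, 0.19545253]), 'eef_rot': array([ 1.79908741e+02, -9.23608041e-03, -1.68953322e+01]), 'contact_force': array([ 0.43508005, -0.65613956,  0.10314849]), 'moment': array([0.00346139, 0.00239393, 0.00486869]), 'gripper_width': 0.08761639222136514}
0.0188
scene {'K': array([[435.87175937,   0.        , 284.85291938],
       [  0.        , 435.87175937, 208.11919887],
       [  0.        ,   0.        ,   1.        ]]), 'rvec': array([ 2.229582  ,  0.78140242, -0.34735409]), 'tvec': array([-0.43420442, -0.10358793,  1.32055845])}
top {'K': array([[453.24051468,   0.        , 278.04774113],
       [  0.        , 453.24051468, 210.3310239 ],
       [  0.        ,   0.        ,   1.        ]]), 'rvec': array([ 2.21246395, -2.18265707,  0.06655298]), 'tvec': array([0.00181464, 0.542575  , 1.14524003])}
wrist {'K': array([[325.1922621 ,   0.        , 275.74507272],
       [  0.        , 325.1922621 , 211.85166744],
       [  0.        ,   0.        ,   1.        ]]), 'tool_from_camera': array([[ 8.58705780e-04, -9.60851224e-01, -2.77063510e-01,
         7.36066703e-02],
       [ 9.99999629e-01,  8.04633802e-04,  3.08853694e-04,
        -5.15844804e-04],
       [-7.38277847e-05, -2.77063672e-01,  9.60851558e-01,
        -1.88858318e-01],
       [ 0.00000000e+00,  0.00000000e+00,  0.00000000e+00,
         1.00000000e+00]])}
```

View pics/scene0.png

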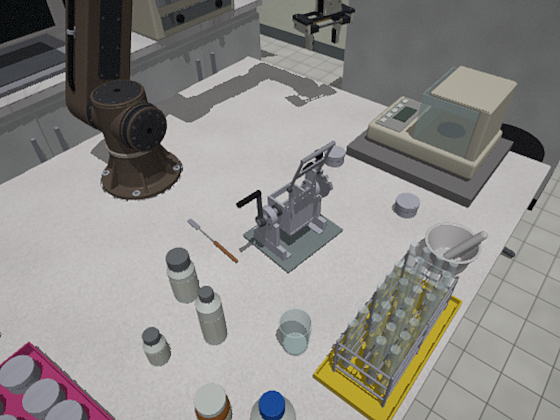

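View pics/top0.png

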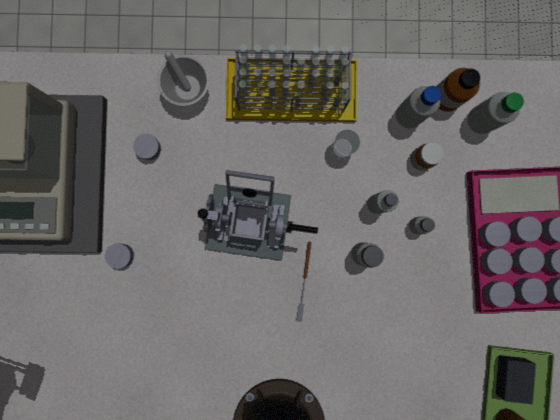

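View pics/wrist0.png

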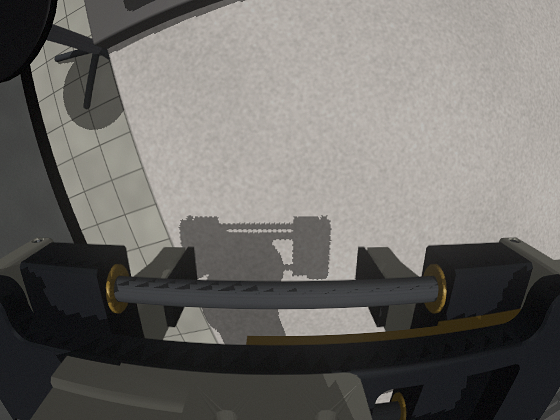

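```bash
cat > h.py <<'E'
import numpy as np, cv2
from plant import r
from scipy.spatial.transform import Rotation as Ro
def ray(n,u,v):
    c=r.calibration(n); K=c["K"]; R,_=cv2.Rodrigues(c["rvec"]); t=np.array(c["tvec"]).ravel()
    d=np.linalg.inv(K)@[u,v,1.]; return -R.T@t, R.T@d/np.linalg.norm(d)
def onz(n,u,v,z):
    o,d=ray(n,u,v); return o+d*(z-o[2])/d[2]
def proj(n,P):
    c=r.calibration(n); p,_=cv2.projectPoints(np.array(P,float).reshape(-1,1,3),np.array(c["rvec"],float),np.array(c["tvec"],float),c["K"],None); return p.reshape(-1,2)
def tri(p1,p2):
    o1,d1=ray("scene",*p1); o2,d2=ray("top",*p2)
    A=np.stack([d1,-d2],1); s=np.linalg.lstsq(A,o2-o1,rcond=None)[0]
    a=o1+s[0]*d1;b=o2+s[1]*d2; return (a+b)/2,np.linalg.norm(a-b)
def tool():
    s=r.get_state(); T=np.eye(4); T[:3,:3]=Ro.from_euler('xyz',s["eef_rot"],degrees=True).as_matrix(); T[:3,3]=s["tcp_pos"]; return T,s
def wray(u,v,T):
    c=r.calibration("wrist"); K=c["K"]; x=(u-K[0,2]);y=(v-K[1,2]); rr=np.hypot(x,y); th=rr/K[0,0]
    d=np.array([np.sin(th)*x/rr,np.sin(th)*y/rr,np.cos(th)]); M=T@c["tool_from_camera"]; return M[:3,3],M[:3,:3]@d
def wproj(P,T):
    c=r.calibration("wrist");K=c["K"];M=np.linalg.inv(T@c["tool_from_camera"]); p=M[:3,:3]@np.array(P)+M[:3,3]
    th=np.arctan2(np.hypot(p[0],p[1]),p[2]); f=p[:2]/np.hypot(p[0],p[1]); return K[:2,2]+K[0,0]*th*f
def crop(im,x0,y0,x1,y1,k,name):
    cv2.imwrite(name,cv2.resize(im[y0:y1,x0:x1,::-1],None,fx=k,fy=k,interpolation=cv2.INTER_CUBIC))
E
python3 - <<'E'
import cv2
t=cv2.imread("pics/top0.png");s=cv2.imread("pics/scene0.png")
f=lambda im,a,k,n:cv2.imwrite(n,cv2.resize(im[a[1]:a[3],a[0]:a[2]],None,fx=k,fy=k,interpolation=cv2.INTER_CUBIC))
f(t,(190,160,330,265),5.5,"pics/tc.png");f(s,(220,130,360,275),4,"pics/sc.png")
f(t,(340,170,450,280),5,"pics/tb.png");f(s,(130,235,250,375),4,"pics/sb.png")
E
```

```text
(no output)
```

View pics/tc.png

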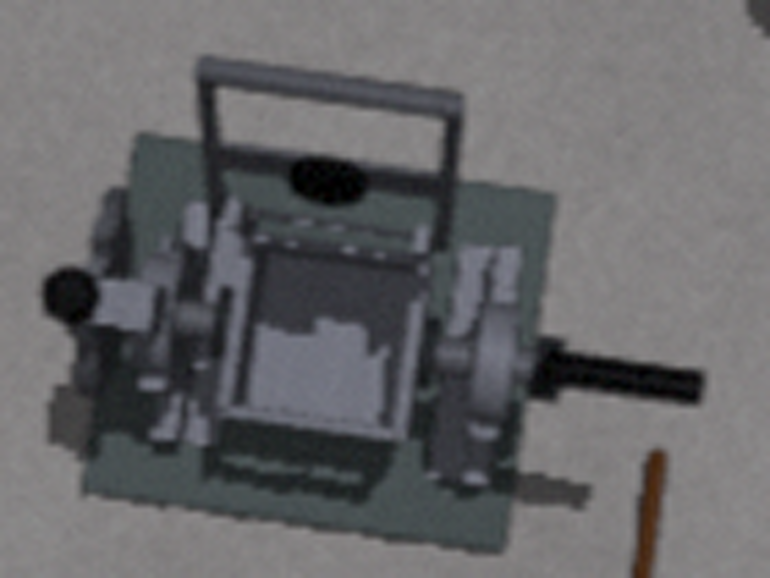

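View pics/sc.png

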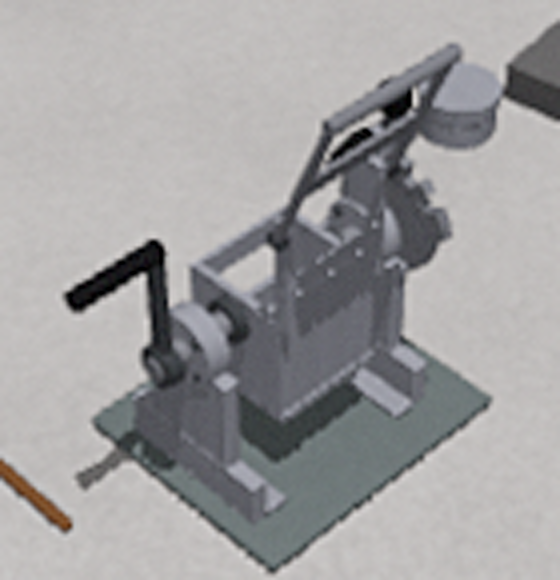

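View pics/tb.png

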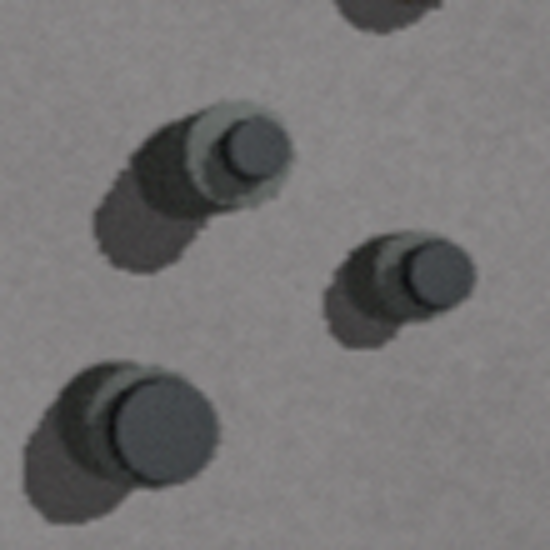

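View pics/sb.png

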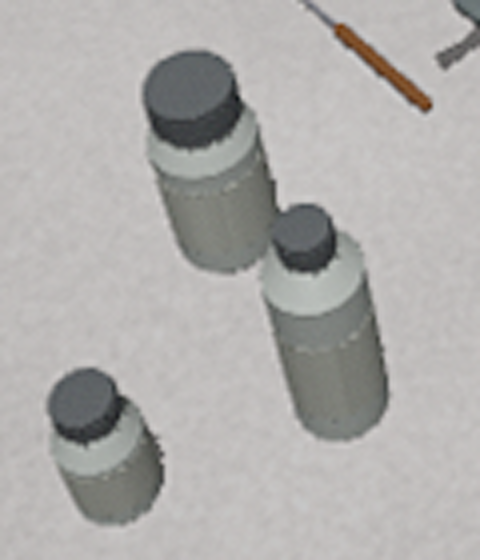

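Run:
```python
from h import *
o=.41
T=lambda x,y:(190+x/5.5-o,160+y/5.5-o)
S=lambda x,y:(220+x/4-.37,130+y/4-.37)
P=np.array([onz("top",*T(*p),.012) for p in [(138,133),(556,194),(505,553),(83,491)]])
print(P, [np.linalg.norm(P[i]-P[i-1]) for i in range(4)])
c=P.mean(0); 
ax=(P[0]+P[1]-P[2]-P[3]);ay=(P[0]+P[3]-P[1]-P[2])
print("centre",c,"yaw",np.degrees(np.arctan2(ax[1],ax[0])),np.degrees(np.arctan2(-ay[0],ay[1])))
k=onz("top",*T(71,293),.223);print("knob",k, k-c, np.degrees(np.arctan2(-(k-c)[0],(k-c)[1])),np.linalg.norm((k-c)[:2]))
Q=[onz("scene",*S(*p),.012) for p in [(272,572),(491,400)]];print("scene back corners",Q)
h1=onz("top",*T(540,372),.217);h2=onz("top",*T(705,387),.217);print("handle",h1,h2)
# handle free end in scene
print("tri handle end",tri(S(75,300),T(700,386)))
print("tri bail L",tri(S(456,50),T(206,66)),"R",tri(S(329,127),T(458,102)))
print("bottle", onz("top",340+163/5-.4,170+430/5-.4,.135), onz("scene",130+191/4-.4,235+85/4-.4,.135))
print("small", onz("top",340+440/5-.4,170+273/5-.4,.092),"slim",onz("top",340+257/5-.4,170+149/5-.4,.160))
```

```text
[[ 0.60874078  0.17290308  0.012     ]
 [ 0.58288427 -0.02277164  0.012     ]
 [ 0.41560502 -0.00111     0.012     ]
 [ 0.44168284  0.19489759  0.012     ]] [np.float64(0.16849959301819892), np.float64(0.19737566112800653), np.float64(0.16867595241563502), np.float64(0.19773474403109775)]
centre [0.51222823 0.08597976 0.012     ] yaw -7.439320316471929 -7.552962764956902
knob [0.52381585 0.16874117 0.223     ] [0.01158762 0.08276141 0.211     ] -7.970307649609795 0.08356867703216816
scene back corners [array([ 0.58622205, -0.02442057,  0.012     ]), array([0.61034702, 0.17238233, 0.012     ])]
handle [ 0.49625282 -0.01046152  0.217     ] [ 0.49136062 -0.07377497  0.217     ]
tri handle end (array([ 0.4926231 , -0.07135911,  0.2130768 ]), np.float64(0.002425159109268158))
tri bail L (array([0.59969981, 0.10985496, 0.3160931 ]), np.float64(0.0026097125828642895)) R (array([0.58743759, 0.02173001, 0.31488471]), np.float64(0.0003234253221064824))
bottle [ 0.43546116 -0.20643451  0.135     ] [ 0.43836741 -0.20717641  0.135     ]
small [ 0.51007232 -0.34809037  0.092     ] slim [ 0.56274273 -0.2430315   0.16      ]
```

Request:
{"api": "servo_tool", "payload": {
  "steps": [
    [8.7, 0, 0, -4, 0],
    [8.7, 0, 0, -5, 0],
    [8.7, 1, 1.2, -5, 0],
    [8.7, 3, 3.4, -4, 0],
    [8.7, 3.4, 3.9, -2, 0],
    [8.7, 3.4, 3.9, 0, 0],
    [8.7, 3.4, 3.9, 0, 0],
    [8.7, 3.4, 3.9, 0, 0]
  ]
}}

```text
time_s: 1.15
tcp_pos: [0.3062, 0.3997, 0.3963]
eef_rot: [-180.0, 0.0, -16.9]
contact_force: [0.2, -0.1, -0.3]
gripper_width: 0.0869
```

Request:
{"api": "servo_tool", "payload": {
  "steps": [
    [8.7, 3.4, 3.9, 0, 0],
    [8.7, 3.4, 3.9, 0, 0],
    [8.7, 3.4, 3.9, 0, 0],
    [8.7, 3.4, 3.9, 0, 0],
    [8.7, 3.4, 3.9, 0, 0],
    [8.7, 3.4, 3.9, 0, 0],
    [8.7, 2.6, 3.9, 0, 0],
    [8.7, 0, 0, 0, 0]
  ]
}}

```text
time_s: 2.15
tcp_pos: [0.4469, 0.0708, 0.3962]
eef_rot: [180.0, 0.0, -17.1]
contact_force: [0.5, 0.3, -0.2]
gripper_width: 0.0868
```

Run:
```python
from h import *
T,s=tool(); print(s["joints"],s["tcp_pos"],s["eef_rot"],s["time_s"])
im=r.capture("wrist"); cv2.imwrite("pics/w1.png",im[:,:,::-1]); np.save("w1T.npy",T)
```

```text
[ 3.40923887e+01 -5.10957020e+00 -4.31618425e+00  9.44623200e-03
 -9.08229079e+01  3.87714402e+01] [0.44688856 0.07079366 0.3962194 ] [ 1.79971068e+02  1.11230496e-02 -1.71363071e+01] 2.15
```

View pics/w1.png

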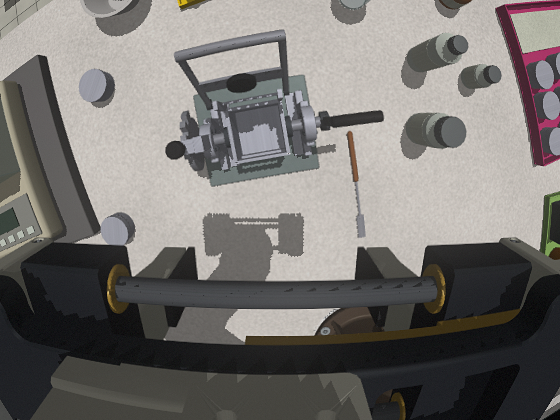

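Run:
```python
from h import *
im=cv2.imread("pics/w1.png")[:,:,::-1]
crop(im,150,20,400,200,3,"pics/w1c.png"); crop(im,390,20,500,160,5,"pics/w1b.png")
```

```text
(no output)
```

View pics/w1c.png

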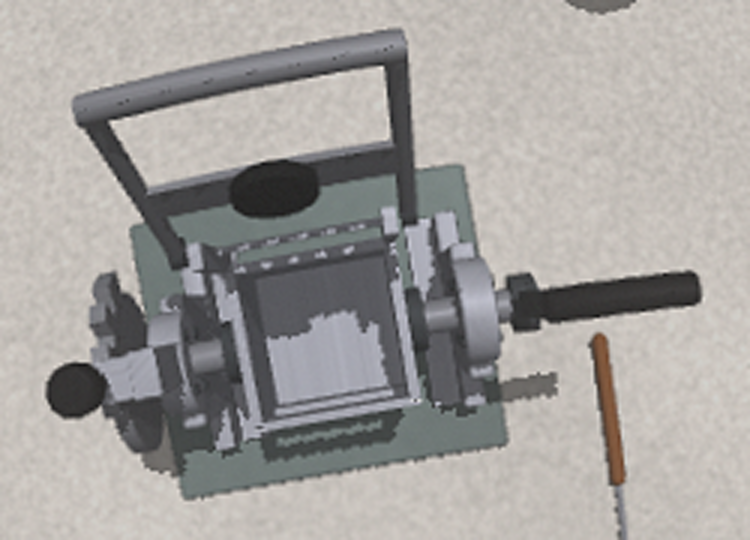

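View pics/w1b.png

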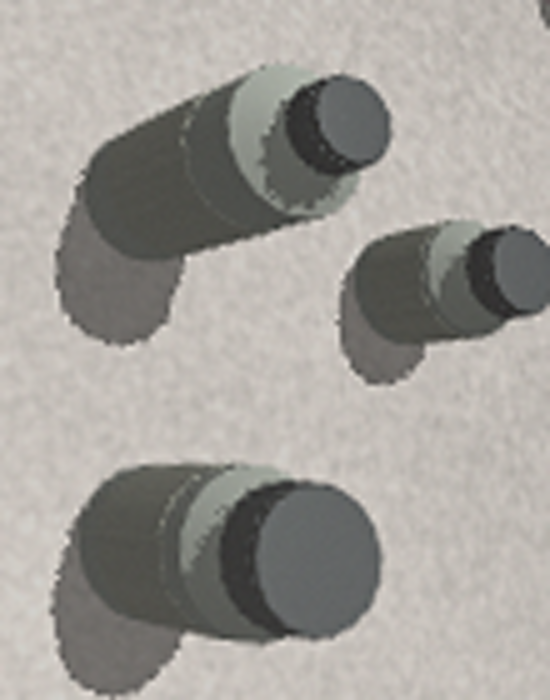

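```bash
cat >> h.py <<'E'
def wz(u,v,z,T):
    o,d=wray(u,v,T); return o+d*(z-o[2])/d[2]
E
python3 - <<'E'
from h import *
T=np.load("w1T.npy"); C=lambda x,y:(150+x/3-.33,20+y/3-.33)
O=np.array([.5115,.076]);yw=np.radians(-7.5);X=np.array([np.cos(yw),np.sin(yw)]);Y=np.array([-X[1],X[0]])
def show(n,p,z):
    P=wz(*C(*p),z,T); d=P[:2]-O; print(n,P.round(4),"stand",(d@X).round(4),(d@Y).round(4))
show("knob",(75,388),.223); show("handle end",(700,287),.21); show("bailL",(79,110),.3155); show("bailR",(403,44),.3155); show("pad",(275,190),.255)
for p in [(132,227),(462,166),(507,440),(185,497)]: show("base",p,.012)
show("bottle",(0,0),.1)
print(wz(390+318/5-.4,20+560/5-.4,.135,T))
# box front rim inner corners / side inner
show("front strap top L",(262,425),.142); show("R",(415,400),.142); show("backplate topL",(243,262),.155);show("bp R",(396,232),.155)
E
```

```text
knob [0.5232 0.1689 0.223 ] stand -0.0005 0.0936
handle end [ 0.4899 -0.0743  0.21  ] stand -0.0018 -0.1518
bailL [0.5975 0.1125 0.3155] stand 0.0805 0.0474
bailR [0.5854 0.0216 0.3155] stand 0.0803 -0.0443
pad [0.5645 0.071  0.255 ] stand 0.0532 0.0019
base [0.6066 0.1736 0.012 ] stand 0.0815 0.1091
base [ 0.5808 -0.0207  0.012 ] stand 0.0814 -0.0869
base [ 4.176e-01 -1.000e-04  1.200e-02] stand -0.0832 -0.0877
base [0.4417 0.1952 0.012 ] stand -0.0848 0.109
bottle [0.7385 0.1865 0.1   ] stand 0.2106 0.1392
[ 0.43525154 -0.2073144   0.135     ]
front strap top L [0.4799 0.1166 0.142 ] stand -0.0367 0.0362
R [0.47   0.0465 0.142 ] stand -0.0373 -0.0346
backplate topL [0.5526 0.1003 0.155 ] stand 0.0376 0.0295
bp R [0.5449 0.0329 0.155 ] stand 0.0387 -0.0383
```

Request:
{"api": "servo_tool", "payload": {
  "steps": [
    [8.7, 0, 0, 0, 10.6],
    [8.7, 0, 0, 0, 10.6],
    [8.7, 0, 0, 0, 10.6],
    [8.7, 0, 0, 0, 10.6],
    [8.7, 0, 0, 0, 10.6],
    [8.7, 0, 0, 0, 10.6],
    [8.7, 0, 0, 0, 10.6],
    [8.7, 0, 0, 0, 10.6]
  ]
}}

```text
time_s: 3.2
tcp_pos: [0.4463, 0.0745, 0.3962]
eef_rot: [180.0, 0.0, -101.9]
contact_force: [-0.0, -0.3, 0.4]
gripper_width: 0.0872
```

Request:
{"api": "servo_tool", "payload": {
  "steps": [
    [8.7, 0, 0, 0, 10.6],
    [8.7, 0, 0, 0, 10.6],
    [8.7, 0, 0, 0, 10.6],
    [8.7, 0, 0, 0, 10.6],
    [8.7, 0, 0, 0, 10.6],
    [8.7, 0, 0, 0, 10.6],
    [8.7, 0, 0, 0, 10.6],
    [8.7, 0, 0, 0, 10.6]
  ]
}}

```text
time_s: 4.2
tcp_pos: [0.4463, 0.0745, 0.3963]
eef_rot: [180.0, -0.0, 173.3]
contact_force: [0.5, 0.4, -0.5]
gripper_width: 0.087
```

```bash
cat >> h.py <<'E'
O=np.array([.5110,.0765]);yw=np.radians(-7.5);X=np.array([np.cos(yw),np.sin(yw)]);Y=np.array([-X[1],X[0]])
def W(x,y,z): 
    return np.array([*(O+x*X+y*Y),z])
def go(P,grasp=True):
    "shift in tool axes, cm, to bring grasp point (or TCP) to world P"
    T,s=tool(); p=T[:3,3]-(T[:3,2]*r.pinch_z if grasp else 0)
    d=T[:3,:3].T@(np.array(P)-p)*100
    q=p[:2]-O
    print("t",round(s["time_s"],2),"yaw",s["eef_rot"][2].round(2),"ref in stand",(q@X).round(4),(q@Y).round(4),p[2].round(4),"shift cm",d.round(2),"F",s["contact_force"].round(1),"w",round(s["gripper_width"],4))
E
python3 - <<'E'
from h import *
go([.436,-.207,.26]); go([.436,-.207,.124])
print(r.get_state()["joints"])
E
```

```text
t 4.2 yaw 173.25 ref in stand -0.0639 -0.0104 0.4151 shift cm [ -2.29 -28.08  15.5 ] F [ 0.5  0.4 -0.5] w 0.087
t 4.2 yaw 173.25 ref in stand -0.0639 -0.0104 0.4151 shift cm [ -2.29 -28.08  29.1 ] F [ 0.5  0.4 -0.5] w 0.087
[ 3.45439599e+01 -5.12438292e+00 -4.31337895e+00 -1.54132067e-02
 -9.08099273e+01 -1.31291244e+02]
```

Request:
{"api": "servo_tool", "payload": {
  "steps": [
    [8.7, -0.2, -3, 0.5, 0.6],
    [8.7, -0.3, -4.5, 2, 0],
    [8.7, -0.3, -4.5, 3, 0],
    [8.7, -0.3, -4.5, 3, 0],
    [8.7, -0.4, -4.5, 3, 0],
    [8.7, -0.4, -4.5, 3, 0],
    [8.7, -0.4, -2.6, 1, 0],
    [8.7, 0, 0, 0, 0]
  ]
}}

```text
time_s: 5.2
tcp_pos: [0.4346, -0.2086, 0.24]
eef_rot: [-180.0, -0.2, 172.8]
contact_force: [-0.5, 0.1, 0.6]
gripper_width: 0.0872
```

Run:
```python
from h import *
go([.436,-.207,.124])
T,s=tool();im=r.capture("wrist"); cv2.imwrite("pics/w2.png",im[:,:,::-1]); np.save("w2T.npy",T)
```

```text
t 5.2 yaw 172.83 ref in stand -0.0385 -0.2927 0.2588 shift cm [-0.15  0.18 13.48] F [-0.5  0.1  0.6] w 0.0872
```

View pics/w2.png

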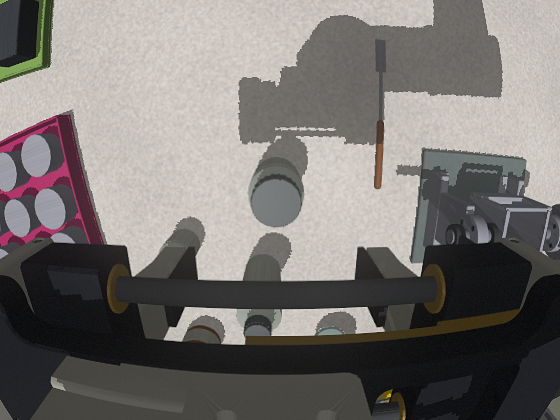

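Run:
```python
from h import *
T=np.load("w2T.npy"); im=cv2.imread("pics/w2.png"); 
g=cv2.cvtColor(im,cv2.COLOR_BGR2HSV)
crop(im[:,:,::-1],230,120,320,240,5,"pics/w2c.png")
print(wz(276,202,.135,T))
```

```text
[ 0.43367887 -0.20752373  0.135     ]
```

View pics/w2c.png

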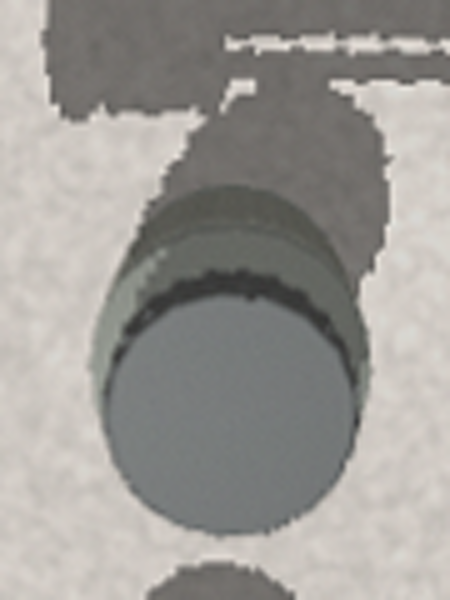

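Request:
{"api": "servo_tool", "payload": {
  "steps": [
    [8.7, 0, 0.1, 2, 0.3],
    [8.7, 0, 0.1, 4, 0],
    [8.7, 0, 0, 4, 0],
    [8.7, 0, 0, 2.4, 0],
    [8.7, 0, 0, 1, 0],
    [8.7, 0, 0, 0, 0],
    [4.0, 0, 0, 0, 0],
    [4.0, 0, 0, 0, 0]
  ],
  "squeeze": 35
}}

```text
time_s: 6.25
tcp_pos: [0.436, -0.2063, 0.1084]
eef_rot: [180.0, 0.1, 172.6]
contact_force: [-0.4, -0.0, -0.0]
gripper_width: 0.0727
```

Request:
{"api": "servo_tool", "payload": {
  "steps": [
    [4.0, 0, 0, 0, 0],
    [4.0, 0, 0, 0, 0],
    [4.0, 0, 0, 0, 0],
    [4.0, 0, 0, 0, 0]
  ]
}}

```text
time_s: 6.75
tcp_pos: [0.4353, -0.2064, 0.1074]
eef_rot: [-180.0, -0.0, 172.6]
contact_force: [0.7, 0.3, -0.6]
gripper_width: 0.0411
```

Run:
```python
from h import *
go(W(0,0,.36))
```

```text
t 6.75 yaw 172.6 ref in stand -0.0381 -0.2904 0.1262 shift cm [ -3.87  29.03 -23.38] F [ 0.7  0.3 -0.6] w 0.0411
```

Run:
```python
from h import *
T,s=tool();im=r.capture("wrist"); cv2.imwrite("pics/w3.png",im[:,:,::-1])
im=r.capture("scene"); crop(im,100,180,300,340,4,"pics/s3.png")
print(tool()[1]["gripper_width"])
```

```text
0.040106159768550385
```

View pics/w3.png

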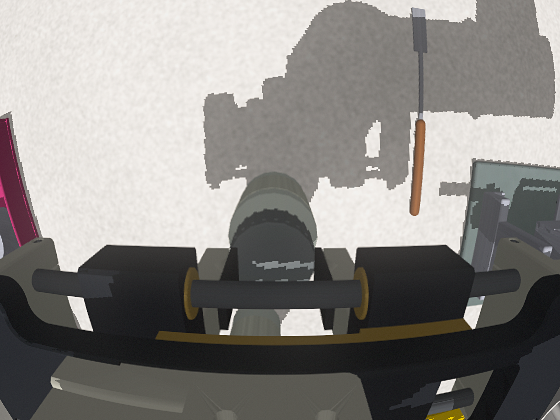

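View pics/s3.png

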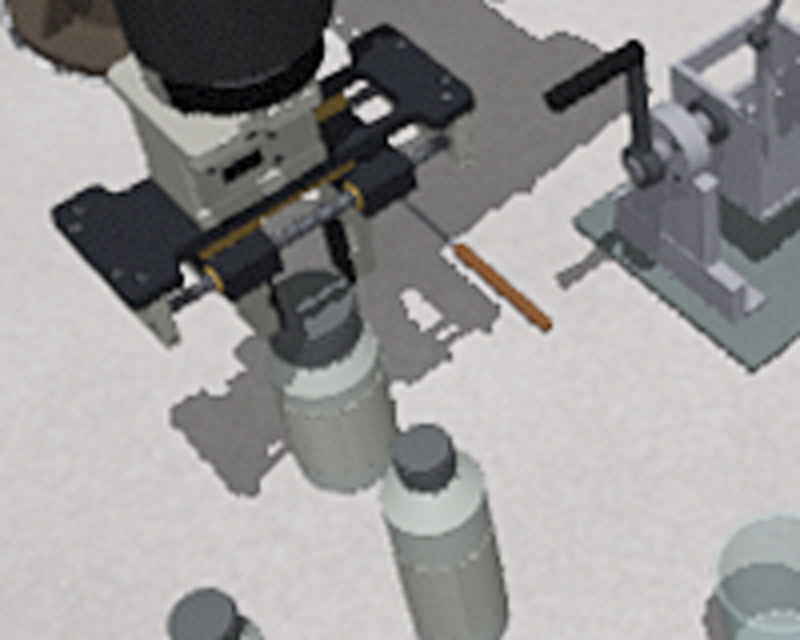

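Run:
```python
from h import *
T,s=tool(); print(T[:3,3])
im=cv2.imread("pics/w3.png")
b=cv2.resize(im[150:350,180:380],None,fx=4,fy=4,interpolation=cv2.INTER_CUBIC)
for c,col in (([.4355,-.2064],(0,0,255)),([.448,-.207],(0,255,0))):
  for z in (.135,.109):
    for a in np.linspace(0,2*np.pi,40):
      u=wproj([c[0]+.024*np.cos(a),c[1]+.024*np.sin(a),z],T); p=((u-[180,150])*4+1.5).astype(int)
      cv2.circle(b,tuple(int(q) for q in p),2,col,-1)
cv2.imwrite("pics/w3c.png",b[:600])
T2=np.load("w2T.npy")
a=wz(230+108/5-.4,120+414/5,.135,T2);c=wz(230+357/5-.4,120+414/5,.135,T2);print("cap width",np.linalg.norm(a-c))
```

```text
[ 0.43526513 -0.20636162  0.10732149]
cap width 0.046540183731299624
```

View pics/w3c.png

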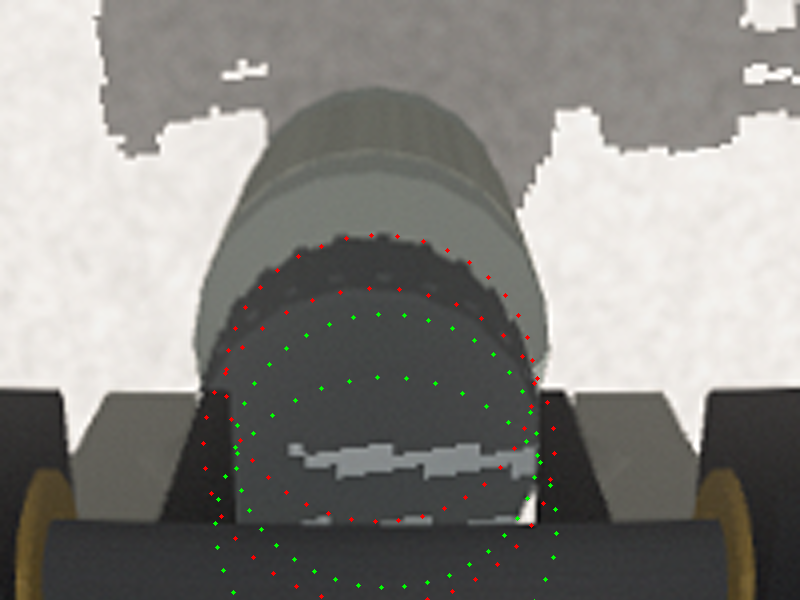

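Request:
{"api": "servo_tool", "payload": {
  "steps": [
    [3.4, 0, 0, 0, 0],
    [3.4, 0, 0, 0, 0]
  ]
}}

```text
time_s: 7.1
tcp_pos: [0.4353, -0.2063, 0.1073]
eef_rot: [180.0, -0.0, 172.6]
contact_force: [0.3, -0.2, -1.0]
gripper_width: 0.0342
```

Run:
```python
from h import *
T,s=tool();im=r.capture("wrist"); crop(im,180,150,380,350,4,"pics/w4.png")
im=r.capture("scene"); crop(im,130,210,250,310,6,"pics/s4.png")
```

```text
(no output)
```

View pics/w4.png

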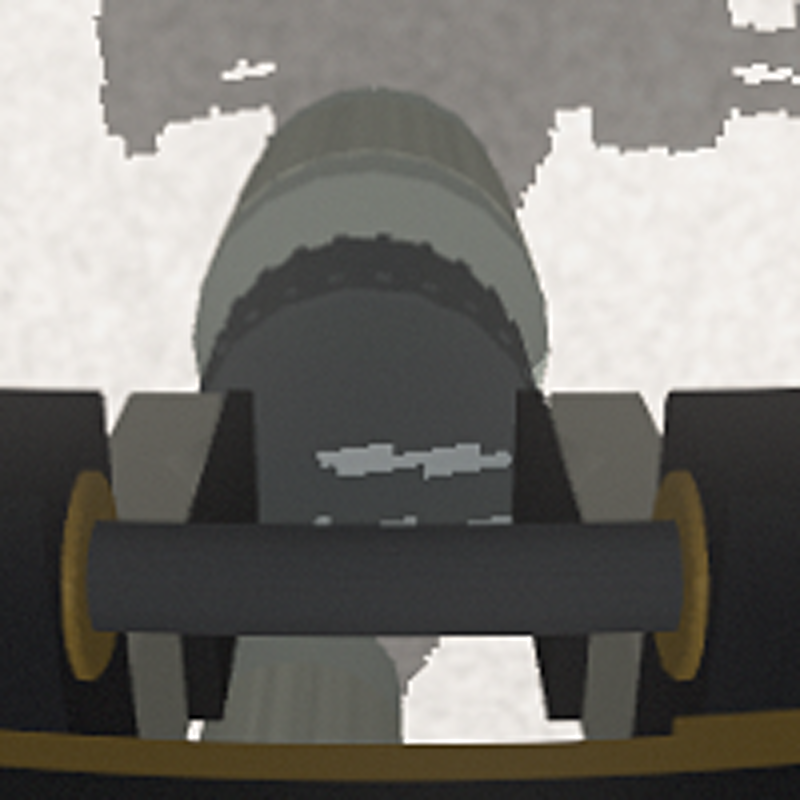

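View pics/s4.png

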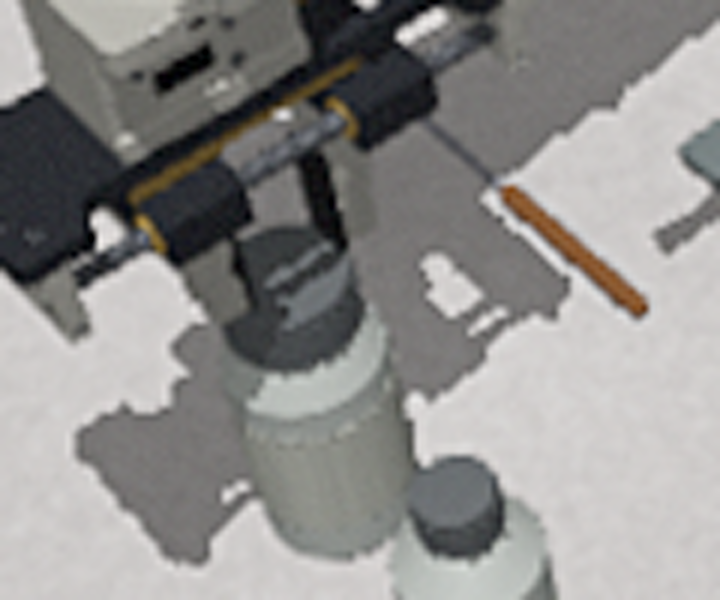

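Run:
```python
from h import *
T,s=tool()
for x in (-.01,0,.01):
  for y in (-.017,.017):
    for z in (0,-.0188,-.04):
      P=T@[x,y,z,1]; u=wproj(P[:3],T); print(x,y,z,u.round(0),((u-[180,150])*4).round(0))
```

```text
-0.01 -0.017 0 [248. 259.] [271. 436.]
-0.01 -0.017 -0.0188 [245. 272.] [261. 489.]
-0.01 -0.017 -0.04 [242. 290.] [248. 560.]
-0.01 0.017 0 [301. 259.] [485. 436.]
-0.01 0.017 -0.0188 [304. 272.] [495. 489.]
-0.01 0.017 -0.04 [307. 290.] [507. 561.]
0 -0.017 0 [247. 244.] [270. 378.]
0 -0.017 -0.0188 [245. 257.] [259. 426.]
0 -0.017 -0.04 [241. 273.] [244. 493.]
0 0.017 0 [302. 244.] [487. 378.]
0 0.017 -0.0188 [304. 257.] [497. 426.]
0 0.017 -0.04 [308. 273.] [510. 493.]
0.01 -0.017 0 [247. 229.] [268. 317.]
0.01 -0.017 -0.0188 [244. 240.] [257. 361.]
0.01 -0.017 -0.04 [240. 255.] [241. 421.]
0.01 0.017 0 [302. 229.] [489. 318.]
0.01 0.017 -0.0188 [305. 240.] [499. 361.]
0.01 0.017 -0.04 [308. 255.] [513. 422.]
```

Request:
{"api": "servo_tool", "payload": {
  "steps": [
    [2.6, 0, 0, 0, 0],
    [2.0, 0, 0, 0, 0],
    [2.0, 0, 0, 0, 0]
  ]
}}

```text
time_s: 7.58
tcp_pos: [0.4353, -0.2063, 0.1074]
eef_rot: [180.0, 0.0, 172.6]
contact_force: [0.8, -0.2, -0.1]
gripper_width: 0.0206
```

Run:
```python
from h import *
T,s=tool();print(s)
im=r.capture("wrist"); crop(im,180,150,380,350,4,"pics/w5.png")
```

```text
{'time_s': 7.575, 'joints': array([-1.89836870e+00,  6.94178654e+00, -3.02725507e+01, -3.01459207e-04,
       -5.27846307e+01, -9.54928500e+01]), 'qd': array([-0.01970671,  0.0779422 ,  0.02892507, -0.01046283, -0.00314694,
        0.09524947]), 'joint_torque': array([ 1.59573647e-03, -3.46960151e+01,  2.47407603e+01,  5.88398427e+00,
       -8.26481846e-02, -3.92613686e-05]), 'tcp_pos': array([ 0.43532155, -0.20633231,  0.1073636 ]), 'eef_rot': array([1.79999662e+02, 1.00435003e-03, 1.72608599e+02]), 'contact_force': array([ 0.77889939, -0.24044504, -0.07548371]), 'moment': array([ 0.02426479, -0.15514382, -0.02059179]), 'gripper_width': 0.020565365200375614}
```

View pics/w5.png

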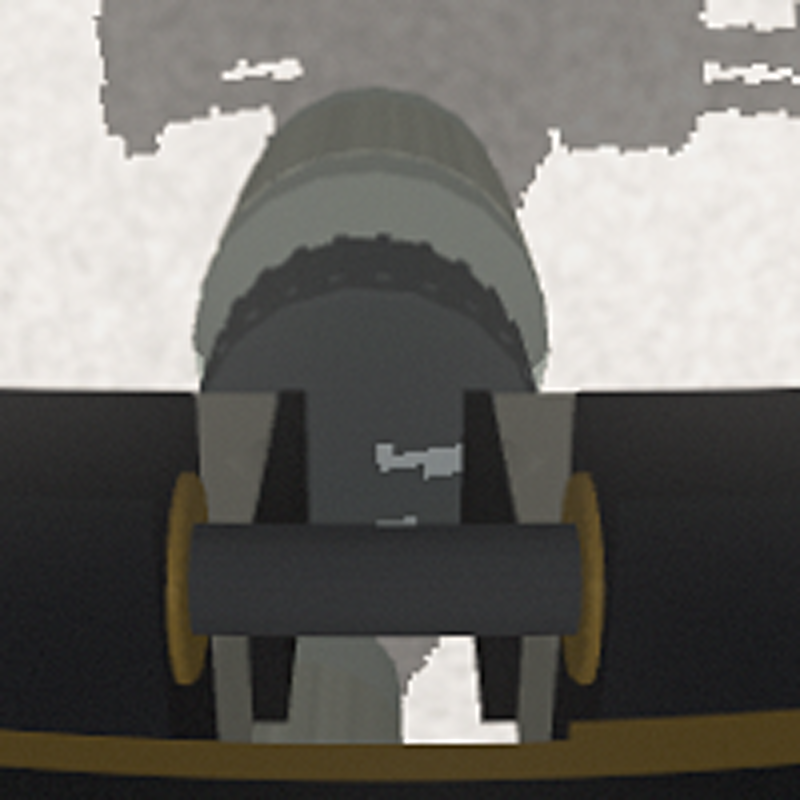

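Request:
{"api": "servo_tool", "payload": {
  "steps": [
    [8.7, 0, 0, 0, 0],
    [8.7, 0, 0, 0, 0],
    [8.7, 0, 0, 0, 0],
    [8.7, 0, 0, 0, 0],
    [8.7, 0, 0, 0, 0],
    [8.7, 0, 0, 0, 0],
    [8.7, 0, 0, 0, 0],
    [8.7, 0, 0, 0, 0]
  ]
}}

```text
time_s: 8.62
tcp_pos: [0.4353, -0.2063, 0.1073]
eef_rot: [-180.0, -0.0, 172.6]
contact_force: [-0.5, -0.2, -0.0]
gripper_width: 0.0864
```

Request:
{"api": "servo_tool", "payload": {
  "steps": [
    [8.7, 0, 0, 1.3, 0],
    [8.7, 0, 0, 1.2, 0],
    [8.7, 0, 0, 0.6, 0],
    [5.4, 0, 0, 0, 0],
    [5.4, 0, 0, 0, 0],
    [5.4, 0, 0, 0, 0],
    [5.4, 0, 0, 0, 0],
    [5.4, 0, 0, 0, 0]
  ],
  "squeeze": 25
}}

```text
time_s: 9.62
tcp_pos: [0.4354, -0.2064, 0.0765]
eef_rot: [180.0, 0.0, 172.6]
contact_force: [0.1, -0.0, 0.6]
gripper_width: 0.0545
```

Run:
```python
from h import *
im=r.capture("scene"); crop(im,120,200,260,310,5,"pics/s6.png")
```

```text
(no output)
```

View pics/s6.png

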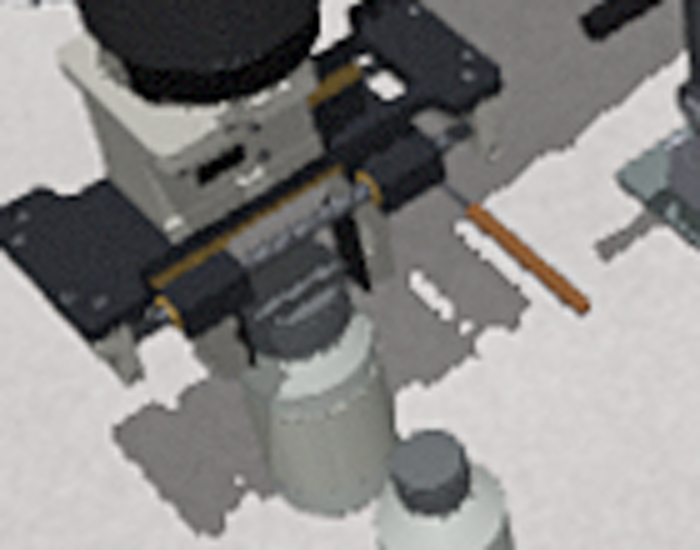

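Run:
```python
from h import *
T,s=tool()
im=cv2.imread("pics/s6.png")
def dot(P,col):
    u=proj("scene",P)[0]; p=((u-[120,200])*5+2).astype(int); cv2.circle(im,tuple(int(q) for q in p),3,col,-1)
w=s["gripper_width"]/2
for y in (-w,w,-w-.021,w+.021):
  for x in (-.0095,.0095):
    for z in (0,-.0658): dot((T@[x,y,z,1])[:3],(0,0,255) if z==0 else (255,0,255))
for a in np.linspace(0,6.28,40):
    dot([.4355+.024*np.cos(a),-.2064+.024*np.sin(a),.135],(0,255,0)); dot([.4355+.03*np.cos(a),-.2064+.03*np.sin(a),.0],(255,255,0))
cv2.imwrite("pics/s6b.png",im)
```

```text
(no output)
```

View pics/s6b.png

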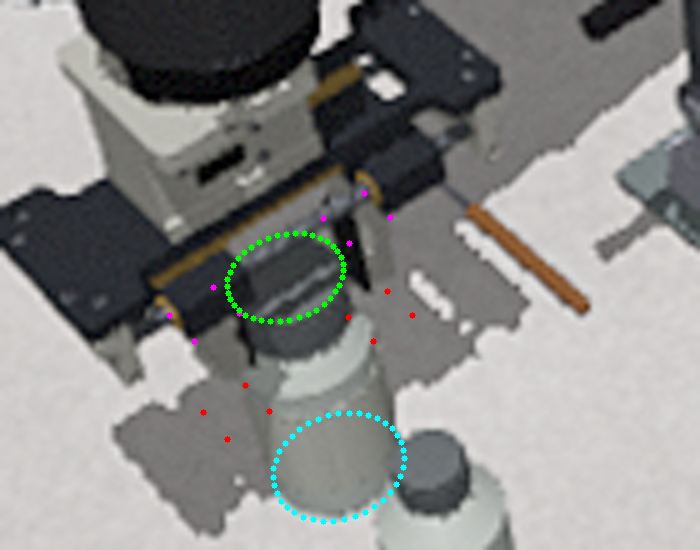

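Run:
```python
from h import *
T=np.load("w2T.npy"); im=cv2.imread("pics/w2.png")
im=cv2.resize(im[200:360,90:460],None,fx=2,fy=2,interpolation=cv2.INTER_CUBIC)
for z,col in ((0,(0,0,255)),(-.0188,(0,255,0)),(-.03,(255,0,0)),(-.0658,(255,0,255))):
  for y in (-.0436,.0436,-.0646,.0646):
    for x in (-.0095,.0095):
      u=wproj((T@[x,y,z,1])[:3],T); p=((u-[90,200])*2+.5).astype(int); cv2.circle(im,tuple(int(q) for q in p),3,col,-1)
cv2.imwrite("pics/w2d.png",im)
```

```text
(no output)
```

View pics/w2d.png

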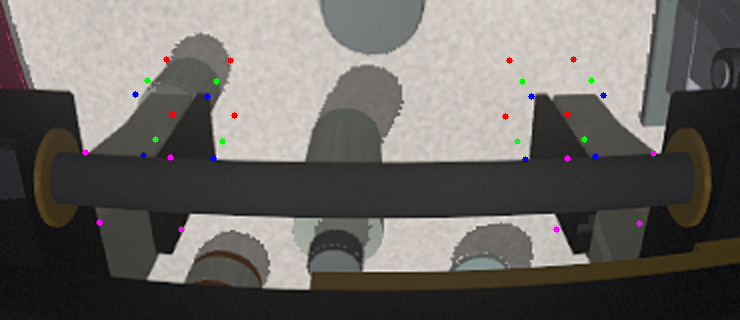

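Request:
{"api": "servo_tool", "payload": {
  "steps": [
    [4.0, 0, 0, 0, 0],
    [4.0, 0, 0, 0, 0],
    [4.0, 0, 0, 0, 0],
    [4.0, 0, 0, 0, 0]
  ],
  "squeeze": 35
}}

```text
time_s: 10.18
tcp_pos: [0.4354, -0.2065, 0.0765]
eef_rot: [-180.0, 0.0, 172.6]
contact_force: [-0.2, -1.5, 1.2]
gripper_width: 0.0472
```

Request:
{"api": "servo_tool", "payload": {
  "steps": [
    [4.0, 0, 0, -1, 0],
    [4.0, 0, 0, -2, 0],
    [4.0, 0, 0, -4, 0],
    [4.0, 0, 0, -5, 0],
    [4.0, 0, 0, -5, 0],
    [4.0, 0, 0, -4, 0],
    [4.0, 0, 0, -2.5, 0],
    [4.0, 0, 0, 0, 0]
  ]
}}

```text
time_s: 11.18
tcp_pos: [0.4358, -0.2062, 0.3129]
eef_rot: [180.0, 0.2, 172.6]
contact_force: [-0.5, 0.6, -5.3]
gripper_width: 0.0471
```

Run:
```python
from h import *
go(W(0,0,.1465),False)
im=r.capture("wrist"); crop(im,90,100,460,360,2,"pics/w7.png")
print(r.get_state()["gripper_width"])
```

```text
t 11.18 yaw 172.61 ref in stand -0.0376 -0.2901 0.3129 shift cm [-3.77 28.99 16.67] F [-0.5  0.6 -5.3] w 0.0471
0.04746780854950351
```

View pics/w7.png

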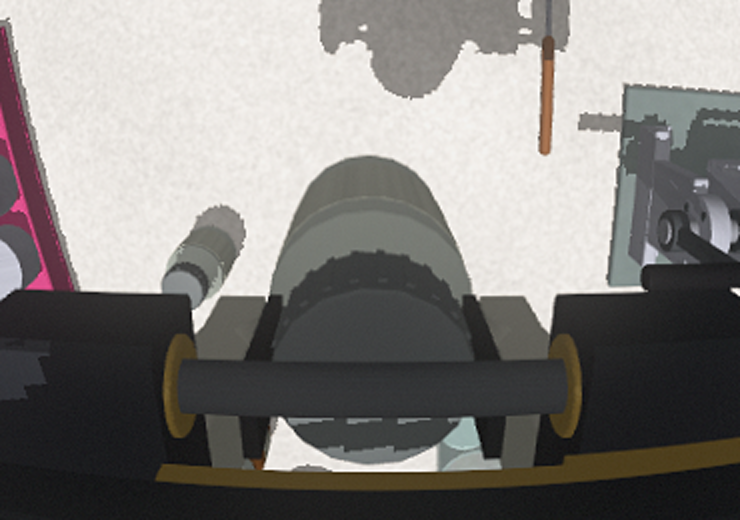

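Run:
```python
from h import *
T=np.eye(4)
for v in (100+290/2-.25,100+463/2-.25): print(v,wz(275.7,v,-.0585,T))
for x in (-.024,-.024+.002,.022,.024): print(x,wproj([x,0,-.0585],T))
```

```text
244.75 [ 0.02319569  0.00068989 -0.0585    ]
331.25 [-0.02298933  0.00072672 -0.0585    ]
-0.024 [274.22183128 332.85100093]
-0.022 [274.21591219 329.66775628]
0.022 [274.10114049 247.31378283]
0.024 [274.09714198 243.01380704]
```

Request:
{"api": "servo_tool", "payload": {
  "steps": [
    [4.0, -0.3, 2, -0.5, 0],
    [4.0, -0.6, 4.5, 0, 0],
    [4.0, -0.6, 5, 0, 0],
    [4.0, -0.6, 5, 0, 0],
    [4.0, -0.6, 5, 0, 0],
    [4.0, -0.6, 4.5, 0, 0],
    [4.0, -0.5, 2.5, 0, 0],
    [4.0, 0, 0.5, 0, 0]
  ]
}}

```text
time_s: 12.22
tcp_pos: [0.5099, 0.0774, 0.3144]
eef_rot: [-179.9, -0.2, 172.7]
contact_force: [-0.2, -0.5, -4.0]
gripper_width: 0.0476
```

Request:
{"api": "servo_tool", "payload": {
  "steps": [
    [4.0, 0, 0, 0, 0]
  ]
}}

```text
time_s: 12.35
tcp_pos: [0.5098, 0.076, 0.3155]
eef_rot: [-179.9, -0.1, 172.6]
contact_force: [-0.0, 0.5, -3.2]
gripper_width: 0.0472
```

Run:
```python
from h import *
go(W(0,0,.1465),False)
T,s=tool();np.save("w8T.npy",T)
im=r.capture("wrist"); crop(im,90,100,460,360,2,"pics/w8.png")
im=r.capture("top"); crop(im,190,140,330,265,5,"pics/t8.png")
im=r.capture("scene"); crop(im,220,90,380,275,4,"pics/s8.png")
```

```text
t 12.35 yaw 172.62 ref in stand -0.0011 -0.0007 0.3155 shift cm [-0.13  0.09 16.9 ] F [-0.   0.5 -3.2] w 0.0472
```

View pics/w8.png

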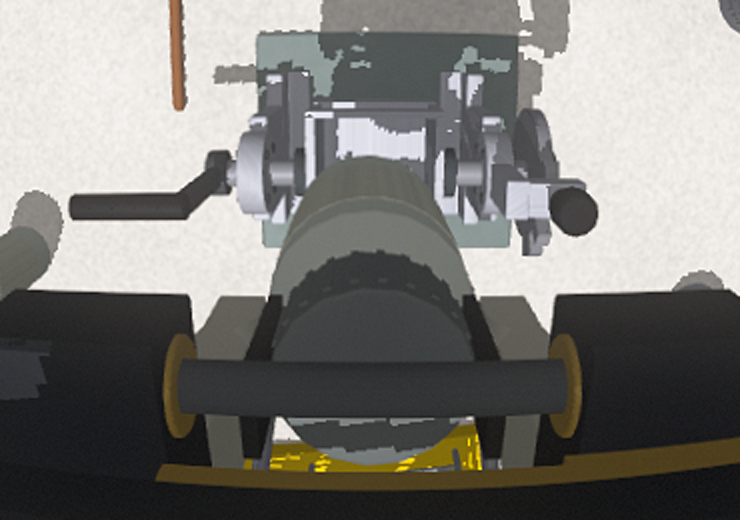

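View pics/s8.png

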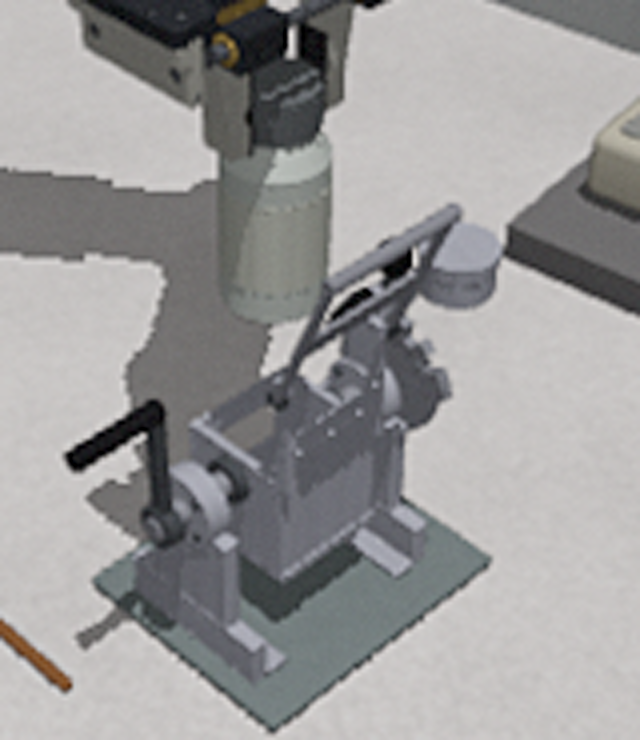

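View pics/t8.png

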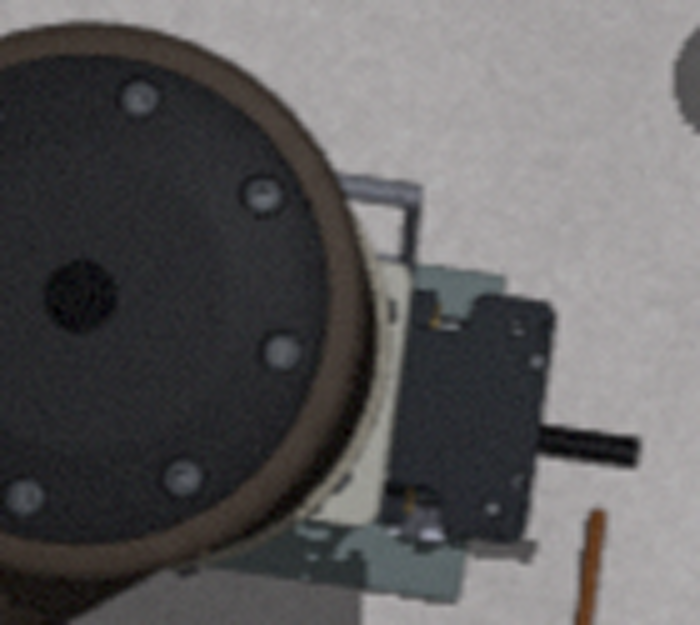

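Run:
```python
from h import *
T=np.load("w8T.npy"); C=lambda x,y:(90+x/2-.25,100+y/2-.25)
def show(n,p,z):
    P=wz(*C(*p),z,T); d=P[:2]-O; print(n,P.round(4),"stand",(d@X).round(4),(d@Y).round(4))
show("knobtop",(575,208),.223);show("handle end",(72,207),.21)
show("strap L outer",(305,117),.142);show("strap R",(438,104),.142)
for p in [(258,34),(518,34),(262,247),(513,246)]: show("base",p,.012)
im=cv2.imread("pics/w8.png"); cv2.imwrite("pics/w8c.png",cv2.resize(im[20:280,200:620],None,fx=1.9,fy=1.9,interpolation=cv2.INTER_CUBIC))
```

```text
knobtop [0.5192 0.1699 0.223 ] stand -0.0041 0.0937
handle end [ 0.4904 -0.0732  0.21  ] stand -0.0009 -0.1511
strap L outer [0.471  0.0437 0.142 ] stand -0.0353 -0.0378
strap R [0.4733 0.1184 0.142 ] stand -0.0429 0.0366
base [0.4155 0.0019 0.012 ] stand -0.0849 -0.0864
base [0.4397 0.1971 0.012 ] stand -0.0864 0.1103
base [ 0.582 -0.022  0.012] stand 0.0832 -0.0883
base [0.607  0.1787 0.012 ] stand 0.0819 0.1139
```

View pics/w8c.png

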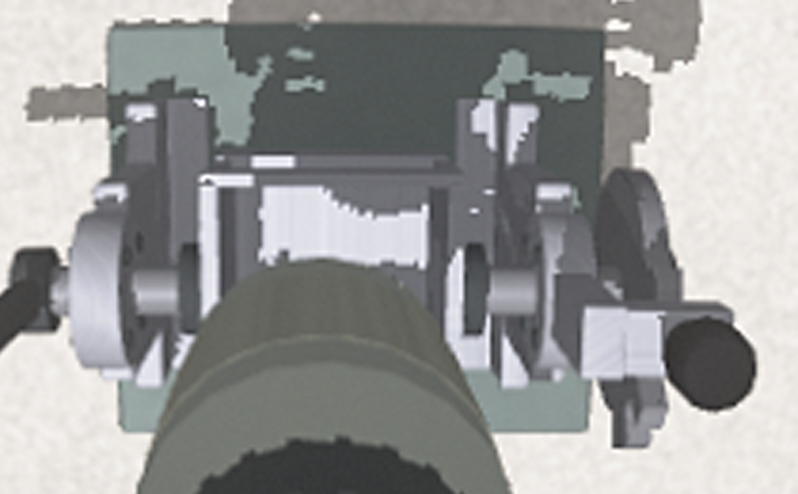

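Request:
{"api": "servo_tool", "payload": {
  "steps": [
    [4.0, -0.06, 0.1, 1, 0],
    [4.0, 0, 0, 2.5, 0],
    [4.0, 0, 0, 2.5, 0],
    [4.0, 0, 0, 1.9, 0],
    [4.0, 0, 0, 1, 0],
    [4.0, 0, 0, 1, 0],
    [4.0, 0, 0, 1, 0],
    [4.0, 0, 0, 0, 0]
  ]
}}

```text
time_s: 13.5
tcp_pos: [0.5107, 0.0771, 0.2067]
eef_rot: [-180.0, -0.1, 172.6]
contact_force: [-0.7, -0.9, -3.3]
gripper_width: 0.0475
```

Run:
```python
from h import *
go(W(0,0,.1465),False)
T,s=tool();np.save("w9T.npy",T)
im=r.capture("wrist"); crop(im,90,100,460,360,2,"pics/w9.png")
im=r.capture("scene"); crop(im,220,90,380,275,4,"pics/s9.png")
```

```text
t 13.5 yaw 172.61 ref in stand -0.0004 0.0006 0.2067 shift cm [-0.05 -0.05  6.02] F [-0.7 -0.9 -3.3] w 0.0475
```

View pics/w9.png

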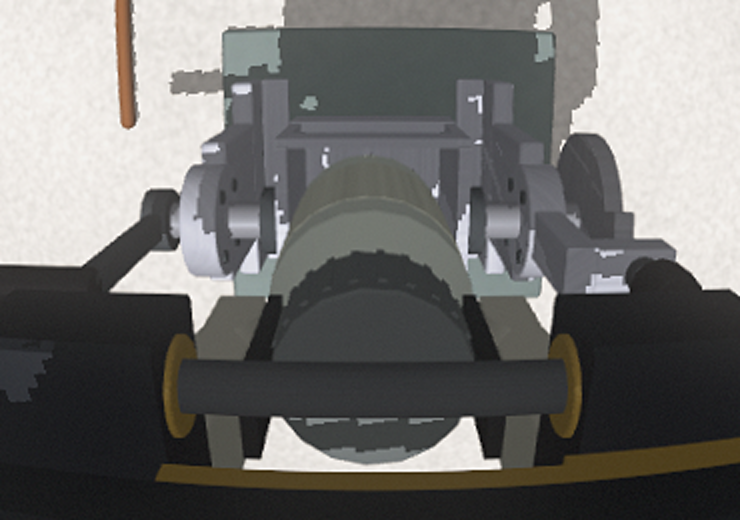

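View pics/s9.png

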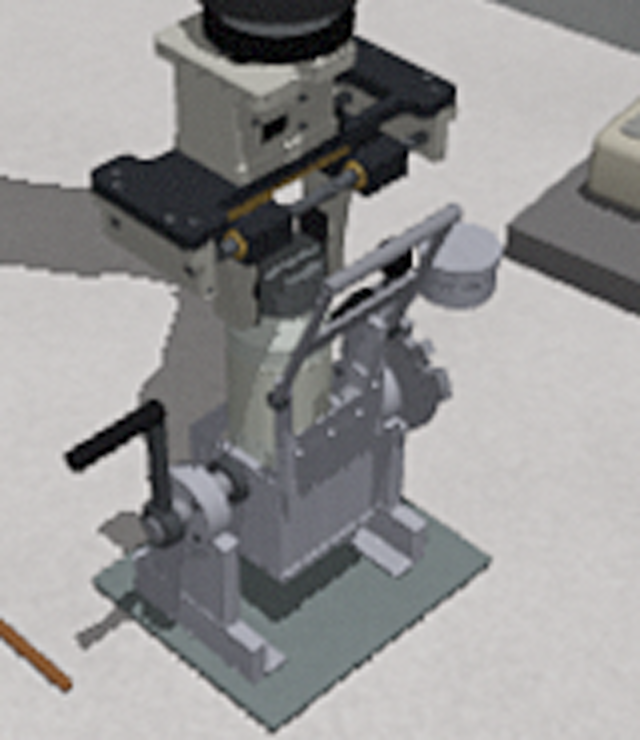

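Request:
{"api": "servo_tool", "payload": {
  "steps": [
    [4.0, 0, 0, 1, 0],
    [4.0, 0, 0, 1.2, 0],
    [4.0, 0, 0, 1.2, 0],
    [4.0, 0, 0, 1.2, 0],
    [4.0, 0, 0, 0.7, 0],
    [4.0, 0, 0, 0.4, 0],
    [4.0, 0, 0, 0.2, 0],
    [4.0, 0, 0, 0, 0]
  ]
}}

```text
time_s: 14.6
tcp_pos: [0.5111, 0.0773, 0.1485]
eef_rot: [180.0, 0.0, 172.6]
contact_force: [-0.4, -0.0, -4.4]
gripper_width: 0.0472
```

Request:
{"api": "servo_tool", "payload": {
  "steps": [
    [4.0, 0, 0, 0.15, 0],
    [4.0, 0, 0, 0.1, 0],
    [4.0, 0, 0, 0, 0]
  ]
}}

```text
time_s: 14.98
tcp_pos: [0.5114, 0.0773, 0.1465]
eef_rot: [180.0, 0.1, 172.6]
contact_force: [-0.7, 0.7, 2.8]
gripper_width: 0.0477
```

Request:
{"api": "servo_tool", "payload": {
  "steps": [
    [6.0, 0, 0, 0, 0],
    [6.0, 0, 0, 0, 0],
    [6.0, 0, 0, -1, 0],
    [6.0, 0, 0, -4, 0],
    [6.0, 0, 0, -5, 0],
    [6.0, 0, 0, -5, 0],
    [6.0, 0, 0, -4, 0],
    [6.0, 0, 0, -3, -10.5]
  ]
}}

```text
time_s: 15.98
tcp_pos: [0.5112, 0.0772, 0.3689]
eef_rot: [179.9, 0.2, -176.7]
contact_force: [0.8, 0.2, -0.3]
gripper_width: 0.0603
```

Request:
{"api": "servo_tool", "payload": {
  "steps": [
    [6.0, 0, 0, 0, -10.6],
    [6.0, 0, 0, 0, -10.6],
    [6.0, 0, 0, 0, -10.6],
    [6.0, 0, 0, 0, -10.6],
    [6.0, 0, 0, 0, -10.6],
    [6.0, 0, 0, 0, -10.6],
    [6.0, 0, 0, 0, -10.6],
    [6.0, 0, 0, 0, -5.2]
  ]
}}

```text
time_s: 16.98
tcp_pos: [0.511, 0.0772, 0.3667]
eef_rot: [-180.0, 0.0, -97.2]
contact_force: [-0.3, 0.1, -1.1]
gripper_width: 0.0602
```

Run:
```python
from h import *
go(W(.081,0,.2667),False)
T,s=tool();np.save("w10T.npy",T); print(s["joints"].round(0))
im=r.capture("wrist"); cv2.imwrite("pics/w10.png",im[:,:,::-1])
im=r.capture("scene"); crop(im,220,90,380,275,4,"pics/s10.png")
```

```text
t 16.98 yaw -97.24 ref in stand -0.0001 0.0007 0.3667 shift cm [ 0.11 -8.1  10.  ] F [-0.3  0.1 -1.1] w 0.0602
[ 30.   2.  -2.   0. -87. -38.]
```

View pics/w10.png

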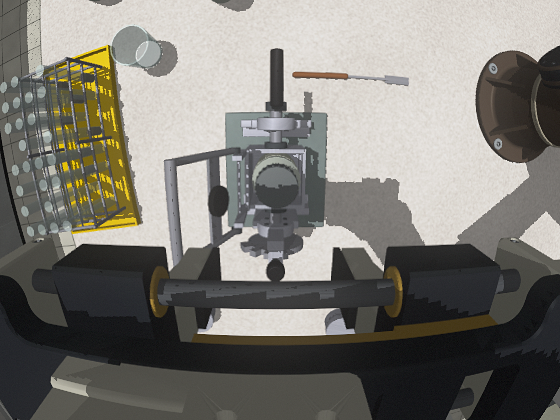

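View pics/s10.png

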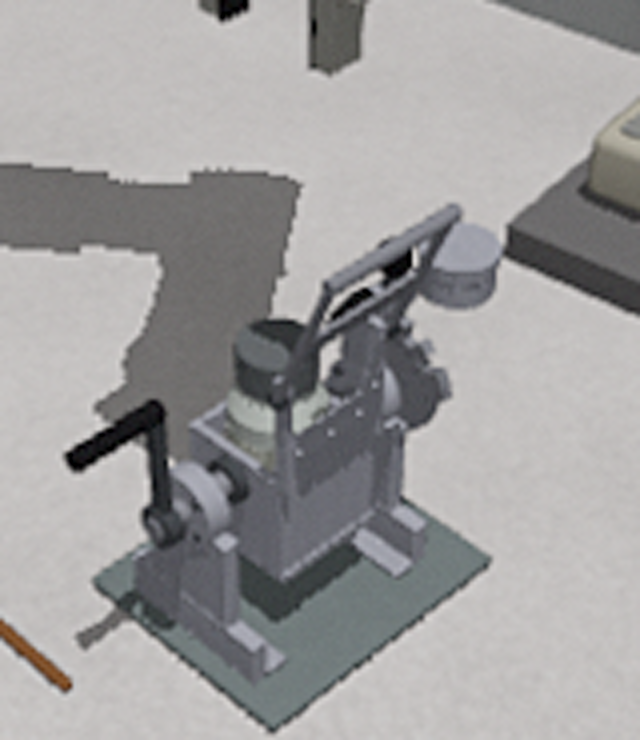

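Run:
```python
from h import *
T=np.load("w10T.npy")
for p in [(170,160),(173,200),(177,245)]:
    P=wz(*p,.313,T); d=P[:2]-O; print(p,P.round(4),"stand",(d@X).round(4),(d@Y).round(4))
im=cv2.imread("pics/w10.png"); crop(im[:,:,::-1],140,130,340,290,4,"pics/w10c.png")
```

```text
(170, 160) [0.5855 0.0215 0.313 ] stand 0.081 -0.0448
(173, 200) [0.5892 0.0533 0.313 ] stand 0.0806 -0.0128
(177, 245) [0.5942 0.0913 0.313 ] stand 0.0805 0.0256
```

View pics/w10c.png

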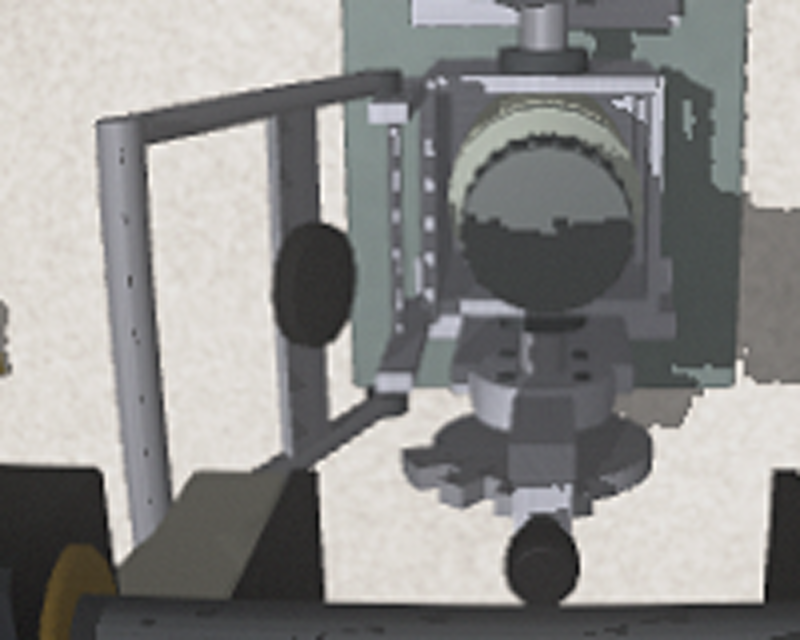

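Request:
{"api": "servo_tool", "payload": {
  "steps": [
    [6.0, 0.07, -2, 0, 0.2],
    [6.0, 0, -4, 0, 0],
    [6.0, 0, -2.05, 2, 0],
    [6.0, 0, 0, 3.5, 0],
    [6.0, 0, 0, 3, 0],
    [6.0, 0, 0, 1.5, 0],
    [6.0, 0, 0, 0.3, 0],
    [3.0, 0, 0, 0, 0]
  ],
  "squeeze": 12
}}

```text
time_s: 18.08
tcp_pos: [0.5912, 0.0659, 0.2637]
eef_rot: [-179.9, 0.0, -97.7]
contact_force: [0.3, -0.3, -0.1]
gripper_width: 0.0546
```

Run:
```python
from h import *
go(W(.0805,0,.264),False)
im=r.capture("wrist"); crop(im,100,130,400,330,2.6,"pics/w11.png")
im=r.capture("scene"); crop(im,220,60,380,245,4,"pics/s11.png")
```

```text
t 18.07 yaw -97.7 ref in stand 0.0809 -0.0 0.2637 shift cm [-0.    0.04 -0.03] F [ 0.3 -0.3 -0.1] w 0.0546
```

View pics/w11.png

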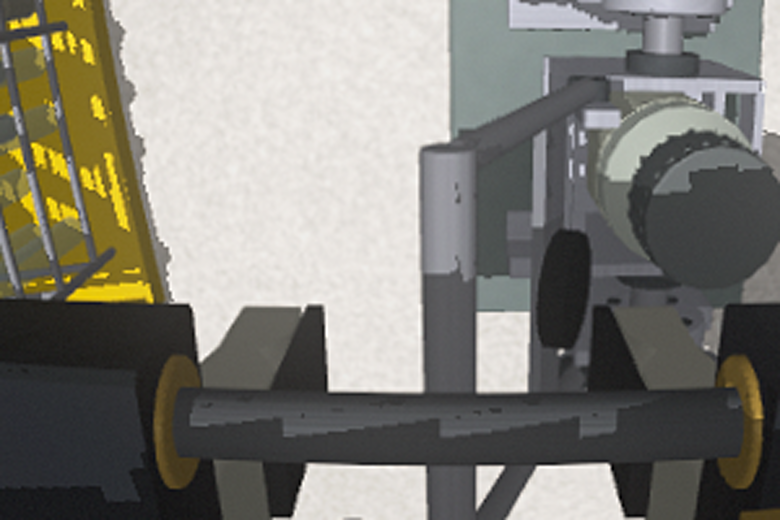

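View pics/s11.png

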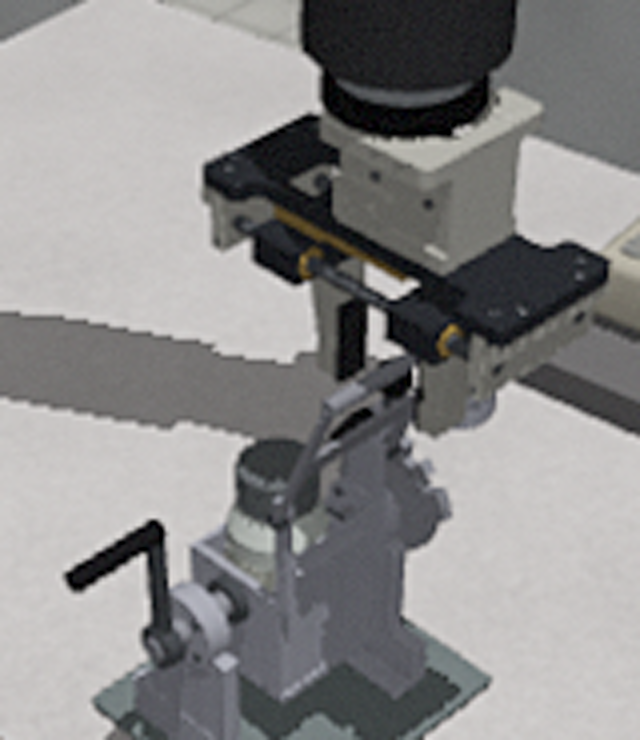

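Request:
{"api": "servo_tool", "payload": {
  "steps": [
    [0.5, 0, 0, 0, 0],
    [0.5, 0, 0, 0, 0],
    [0.5, 0, 0, 0, 0],
    [0.5, 0, 0, 0, 0],
    [0.5, 0, 0, 0, 0],
    [0.5, 0, 0, 0, 0],
    [0.5, 0, 0, 0, 0]
  ]
}}

```text
time_s: 19.05
tcp_pos: [0.591, 0.0659, 0.2631]
eef_rot: [-180.0, 0.0, -97.7]
contact_force: [1.1, -0.1, 1.3]
gripper_width: 0.0092
```

Run:
```python
from h import *
go(W(.0805,0,.264),False)
im=r.capture("scene"); crop(im,220,60,380,245,4,"pics/s12.png")
# arc table: increments in tool y (+front) and z (+down) in cm
c=np.array([.044,.215]); a0=np.arctan2(.098,-.0365)  # bail angle from -x
th0=np.pi-np.arctan2(.098,.0365); print("bail",th0)
def bar(t): return c+.105*np.array([-np.cos(t),np.sin(t)])
ts=np.linspace(th0,0,17); B=np.array([bar(t) for t in ts]); D=np.diff(B,axis=0)*100
print(np.stack([-D[:,0],-D[:,1]],1).round(2).tolist()); print((B[-1]-B[0]))
```

```text
t 19.05 yaw -97.69 ref in stand 0.0807 -0.0 0.2631 shift cm [-0.    0.02 -0.09] F [ 1.1 -0.1  1.3] w 0.0092
bail 1.9273286124434708
[[1.21, -0.37], [1.24, -0.22], [1.26, -0.07], [1.26, 0.08], [1.24, 0.23], [1.21, 0.38], [1.15, 0.52], [1.08, 0.66], [0.99, 0.78], [0.89, 0.9], [0.78, 1.0], [0.65, 1.08], [0.52, 1.15], [0.37, 1.21], [0.23, 1.24], [0.08, 1.26]]
[-0.1416478  -0.09839684]
```

View pics/s12.png

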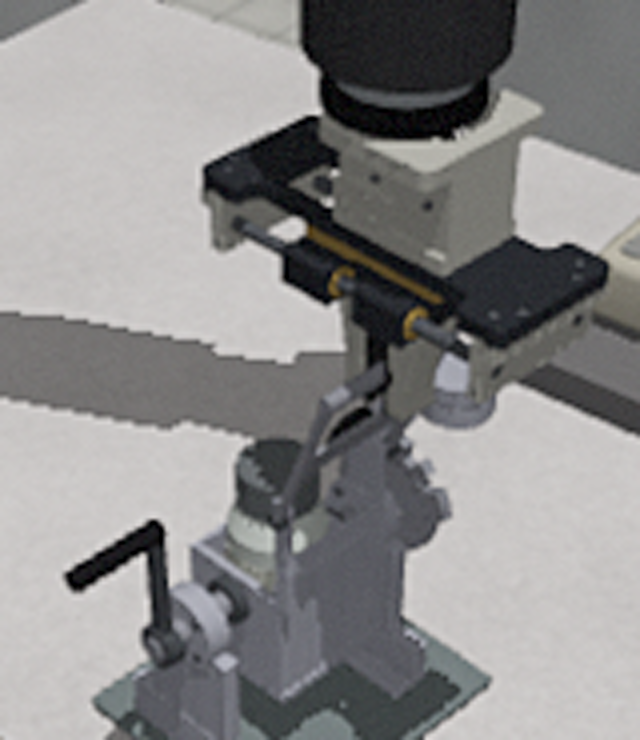

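Request:
{"api": "servo_tool", "payload": {
  "steps": [
    [0.5, 0, 1.21, -0.37, 0],
    [0.5, 0, 1.24, -0.22, 0],
    [0.5, 0, 1.26, -0.07, 0],
    [0.5, 0, 1.26, 0.08, 0],
    [0.5, 0, 1.24, 0.23, 0],
    [0.5, 0, 1.21, 0.38, 0],
    [0.5, 0, 1.15, 0.52, 0],
    [0.5, 0, 1.08, 0.66, 0]
  ]
}}

```text
time_s: 20.1
tcp_pos: [0.4942, 0.0788, 0.2502]
eef_rot: [180.0, -0.0, -97.7]
contact_force: [0.8, -0.2, 0.7]
gripper_width: 0.0096
```

Request:
{"api": "servo_tool", "payload": {
  "steps": [
    [0.5, 0, 0.99, 0.78, 0],
    [0.5, 0, 0.89, 0.9, 0],
    [0.5, 0, 0.78, 1.0, 0],
    [0.5, 0, 0.65, 1.08, 0],
    [0.5, 0, 0.52, 1.15, 0],
    [0.5, 0, 0, 0, 0]
  ]
}}

```text
time_s: 20.85
tcp_pos: [0.4562, 0.0839, 0.2005]
eef_rot: [179.9, -0.0, -97.7]
contact_force: [-0.9, 1.8, -0.9]
gripper_width: 0.0093
```

Run:
```python
from h import *
go(W(-.061,0,.166),False)
im=r.capture("scene"); crop(im,220,60,380,245,4,"pics/s13.png")
```

```text
t 20.85 yaw -97.68 ref in stand -0.0553 0.0002 0.2005 shift cm [0.02 0.56 3.45] F [-0.9  1.8 -0.9] w 0.0093
```

View pics/s13.png

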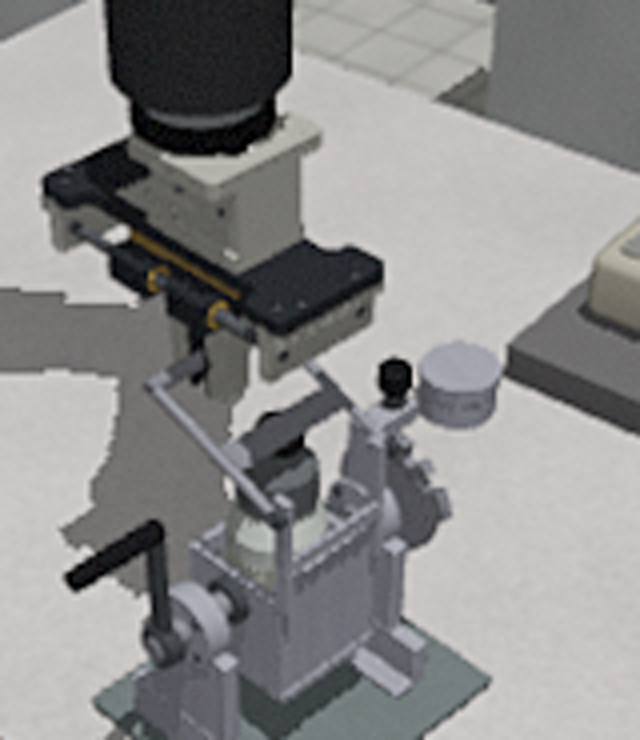

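Request:
{"api": "servo_tool", "payload": {
  "steps": [
    [0.5, 0, 0.32, 1.0, 0],
    [0.5, 0, 0.18, 1.1, 0],
    [0.5, 0, 0.06, 0.8, 0],
    [0.5, 0, 0, 0.4, 0],
    [0.5, 0, 0, 0.15, 0],
    [0.5, 0, 0, 0, 0]
  ]
}}

```text
time_s: 21.65
tcp_pos: [0.4515, 0.0846, 0.167]
eef_rot: [180.0, -0.0, -97.7]
contact_force: [-0.5, 0.8, 0.4]
gripper_width: 0.0095
```

Run:
```python
from h import *
go(W(-.061,0,.166),False)
im=r.capture("scene"); crop(im,220,60,380,245,4,"pics/s14.png")
```

```text
t 21.65 yaw -97.69 ref in stand -0.06 0.0003 0.167 shift cm [0.03 0.1  0.1 ] F [-0.5  0.8  0.4] w 0.0095
```

View pics/s14.png

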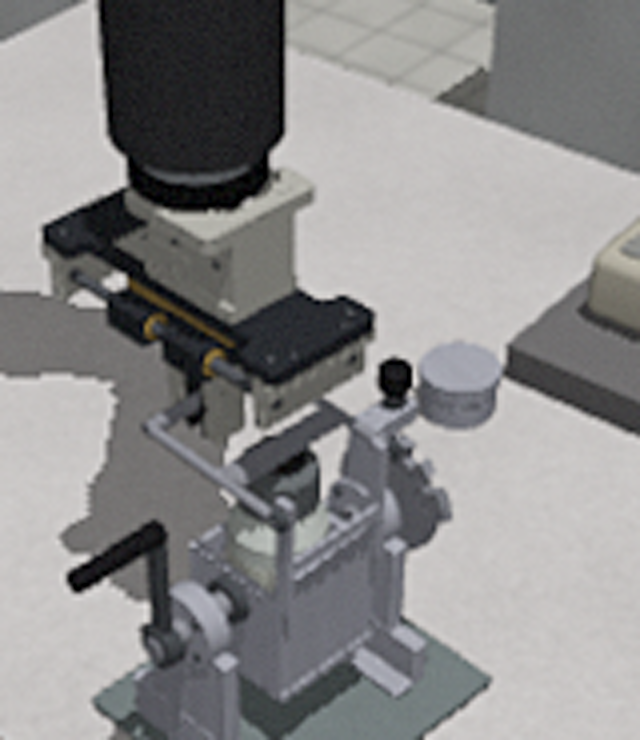

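Request:
{"api": "servo_tool", "payload": {
  "steps": [
    [0.5, 0, 0, 0.15, 0],
    [0.5, 0, 0, 0.15, 0],
    [0.5, 0, 0, 0.1, 0],
    [0.5, 0, 0, 0, 0]
  ]
}}

```text
time_s: 22.2
tcp_pos: [0.4516, 0.0846, 0.1631]
eef_rot: [180.0, -0.0, -97.7]
contact_force: [-1.4, 0.6, 0.2]
gripper_width: 0.0096
```

Request:
{"api": "servo_tool", "payload": {
  "steps": [
    [0.5, 0, 0, 0.15, 0],
    [0.5, 0, 0, 0.15, 0],
    [0.5, 0, 0, 0.1, 0],
    [0.5, 0, 0, 0, 0]
  ]
}}

```text
time_s: 22.7
tcp_pos: [0.4518, 0.0847, 0.1607]
eef_rot: [-179.9, 0.0, -97.7]
contact_force: [-8.8, 0.6, 16.4]
gripper_width: 0.0091
```

Run:
```python
from h import *
go(W(-.061,0,.166),False)
im=r.capture("scene"); crop(im,220,130,340,245,6,"pics/s15.png")
im=r.capture("wrist"); cv2.imwrite("pics/w15.png",im[:,:,::-1])
```

```text
t 22.7 yaw -97.66 ref in stand -0.0598 0.0004 0.1607 shift cm [ 0.04  0.12 -0.53] F [-8.8  0.6 16.4] w 0.0091
```

View pics/s15.png

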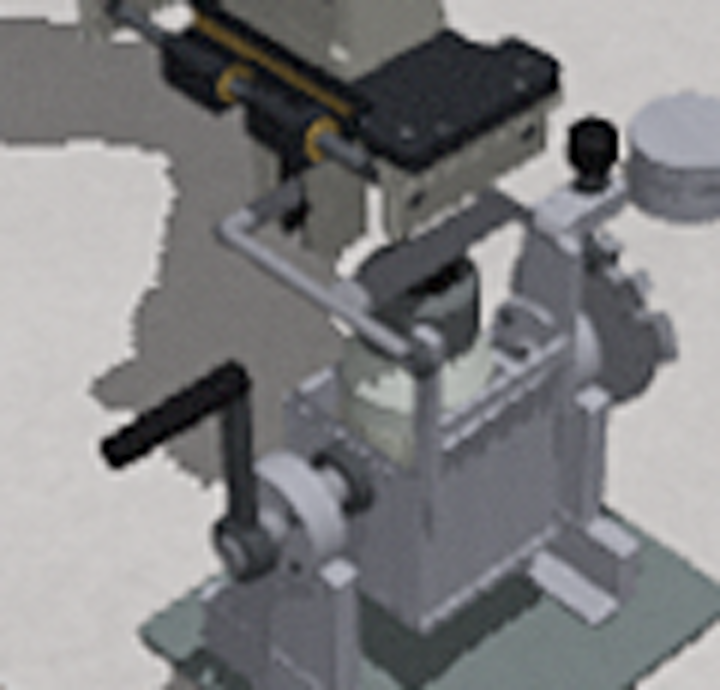

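View pics/w15.png

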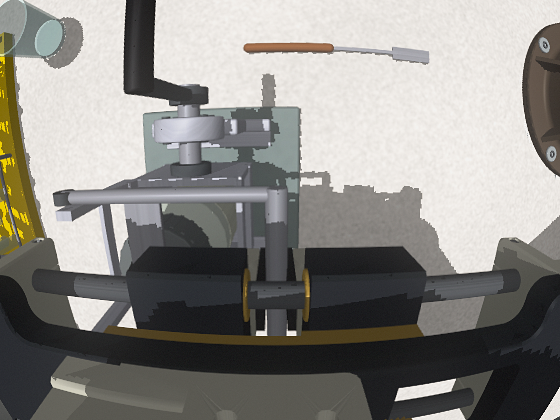

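Request:
{"api": "servo_tool", "payload": {
  "steps": [
    [0.5, 0, 0, -0.3, 0],
    [1.8, 0, 0, 0, 0],
    [1.8, 0, 0, 0, 0],
    [1.8, 0, 0, -1.5, 0],
    [1.8, 0, 0, -3, 0],
    [3, 0, 0, -3, 0],
    [5, -1.5, -1, -1.5, 0],
    [5, -3, -2, 0, 0]
  ]
}}

```text
time_s: 23.8
tcp_pos: [0.4885, 0.1256, 0.2555]
eef_rot: [-179.8, 0.2, -97.7]
contact_force: [0.8, 0.5, 0.3]
gripper_width: 0.0428
```

Request:
{"api": "servo_tool", "payload": {
  "steps": [
    [5, -3.2, -2, 0, 0],
    [5, -1.6, -1.0, 0, 0],
    [5, 0, 0, 0, 0]
  ]
}}

```text
time_s: 24.18
tcp_pos: [0.5239, 0.1694, 0.252]
eef_rot: [180.0, -0.0, -97.7]
contact_force: [-0.3, -1.0, -0.4]
gripper_width: 0.0501
```

Run:
```python
from h import *
go(W(0,.0935,.169),False)
T,s=tool();np.save("w16T.npy",T)
im=r.capture("scene"); crop(im,220,90,380,275,4,"pics/s16.png")
im=r.capture("wrist"); cv2.imwrite("pics/w16.png",im[:,:,::-1])
```

```text
t 24.18 yaw -97.66 ref in stand 0.0007 0.0938 0.252 shift cm [0.02 0.06 8.3 ] F [-0.3 -1.  -0.4] w 0.0501
```

View pics/s16.png

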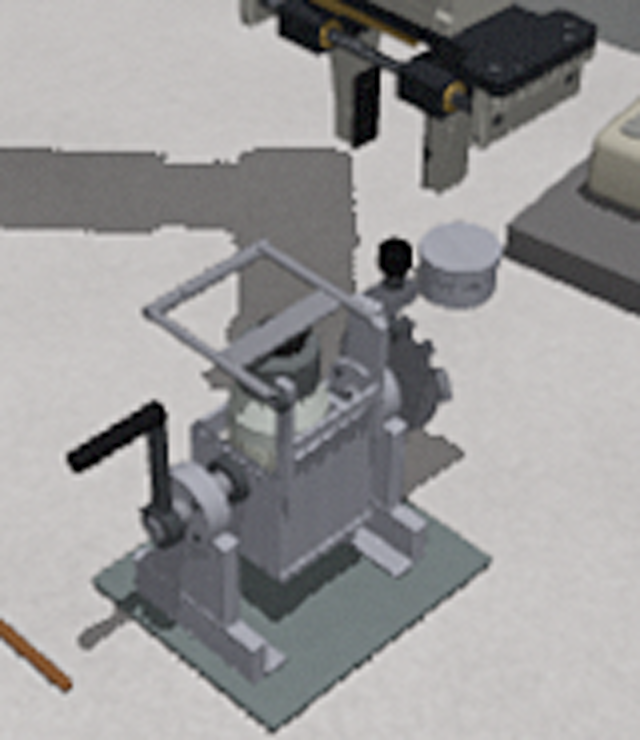

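View pics/w16.png

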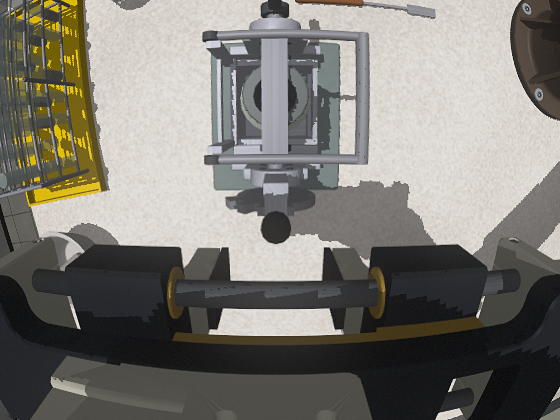

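Run:
```python
from h import *
T=np.load("w16T.npy")
P=wz(276,227,.223,T); d=P[:2]-O; print(P,d@X,d@Y)
```

```text
[0.52263708 0.16943439 0.223     ] -0.0005928517017290674 0.09365826651771923
```

Request:
{"api": "servo_tool", "payload": {
  "steps": [
    [5, 0, 0.05, 1.5, 0],
    [5, 0, 0, 3, 0],
    [5, 0, 0, 2.4, 0],
    [5, 0, 0, 1, 0],
    [5, 0, 0, 0.4, 0],
    [5, 0, 0, 0, 0]
  ],
  "squeeze": 35
}}

```text
time_s: 25.02
tcp_pos: [0.5232, 0.1689, 0.1696]
eef_rot: [-180.0, 0.0, -97.7]
contact_force: [-0.2, 0.8, 0.1]
gripper_width: 0.05
```

Run:
```python
from h import *
go(W(0,.0935,.169),False)
im=r.capture("scene"); crop(im,260,110,380,225,6,"pics/s17.png")
im=r.capture("wrist"); crop(im,150,150,400,340,3,"pics/w17.png")
```

```text
t 25.02 yaw -97.69 ref in stand 0.0 0.0932 0.1696 shift cm [-0.03  0.    0.06] F [-0.2  0.8  0.1] w 0.05
```

View pics/s17.png

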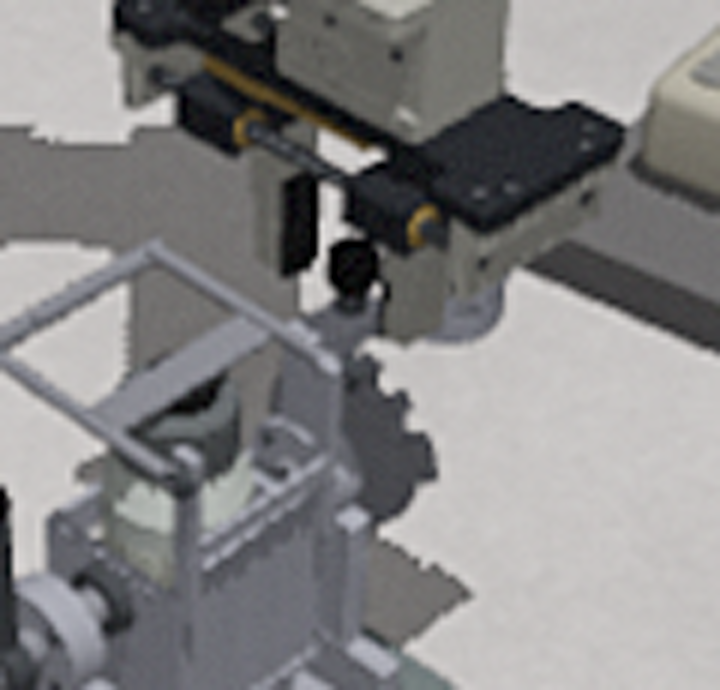

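View pics/w17.png

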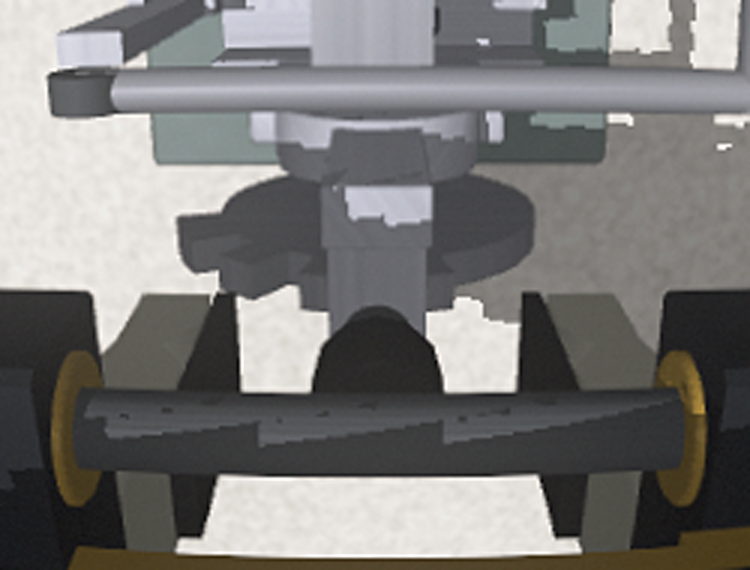

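Knob sits midway between the fingers, with the fingertips level with the stem. Grip and draw.

Request:
{"api": "servo_tool", "payload": {
  "steps": [
    [1.5, 0, 0, 0, 0],
    [1.5, 0, 0, 0, 0],
    [1.5, 0, 0, 0, 0],
    [1.5, 0, 0, 0, 0],
    [1.5, 0, 0, 0, 0],
    [1.5, 0, 0, 0, 0],
    [1.5, 0, 0, -0.5, 0],
    [1.5, 0, 0, -0.5, 0]
  ]
}}

```text
time_s: 26.12
tcp_pos: [0.5234, 0.1689, 0.1791]
eef_rot: [-180.0, -0.0, -97.7]
contact_force: [5.5, -1.4, -4.3]
gripper_width: 0.0201
```

Request:
{"api": "servo_tool", "payload": {
  "steps": [
    [1.5, 0, 0, -0.4, 0],
    [1.5, 0, 0, -0.3, 0],
    [1.5, 0, 0, 0, 0],
    [1.5, 0, 0, 0, 0]
  ]
}}

```text
time_s: 26.62
tcp_pos: [0.5234, 0.1689, 0.1865]
eef_rot: [-180.0, 0.0, -97.7]
contact_force: [5.7, -1.8, 1.0]
gripper_width: 0.0203
```

Run:
```python
from h import *
go(W(0,.0935,.169),False)
im=r.capture("scene"); crop(im,260,110,380,225,6,"pics/s18.png")
```

```text
t 26.62 yaw -97.69 ref in stand 0.0003 0.0932 0.1865 shift cm [-0.03  0.03  1.75] F [ 5.7 -1.8  1. ] w 0.0203
```

View pics/s18.png

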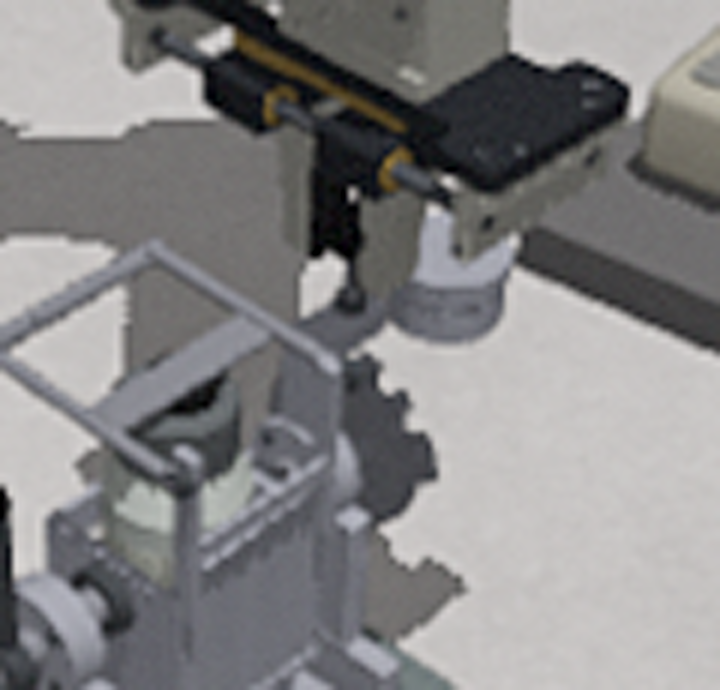

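Request:
{"api": "servo_tool", "payload": {
  "steps": [
    [5, 0, 0, 0, 0],
    [5, 0, 0, 0, 0],
    [5, 0, 0, 0, 0],
    [5, 0, 0, 0, 0],
    [5, 0, 0, -1.5, 0],
    [5, 0, 0, -2.5, 0],
    [5, 1.5, 0, -1, 0],
    [5, 3.5, 0, 0, 0]
  ]
}}

```text
time_s: 27.68
tcp_pos: [0.5166, 0.1193, 0.2374]
eef_rot: [-179.9, 0.1, -97.6]
contact_force: [0.5, -0.4, 0.7]
gripper_width: 0.0499
```

Request:
{"api": "servo_tool", "payload": {
  "steps": [
    [5, 4.5, 0, 0, 0],
    [5, 4.5, 0, 0, 0],
    [5, 4, 0, 0, 0],
    [5, 2.5, 0, 0, 0],
    [5, 1.3, 0, 0, 0],
    [5, 0, 0, 0, 0]
  ]
}}

```text
time_s: 28.42
tcp_pos: [0.4936, -0.0478, 0.2363]
eef_rot: [-180.0, 0.0, -97.8]
contact_force: [0.4, 0.5, 0.5]
gripper_width: 0.0498
```

Run:
```python
from h import *
go(W(0,-.125,.160),False)
T,s=tool();np.save("w19T.npy",T)
im=r.capture("scene"); crop(im,220,90,380,275,4,"pics/s19.png")
im=r.capture("wrist"); cv2.imwrite("pics/w19.png",im[:,:,::-1])
```

```text
t 28.43 yaw -97.77 ref in stand -0.001 -0.1255 0.2363 shift cm [-0.05 -0.1   7.63] F [0.4 0.5 0.5] w 0.0498
```

View pics/s19.png

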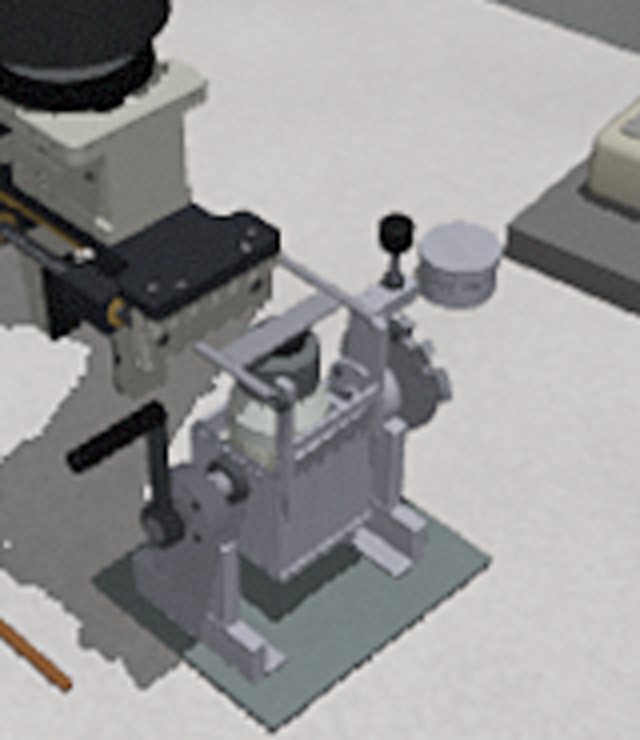

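View pics/w19.png

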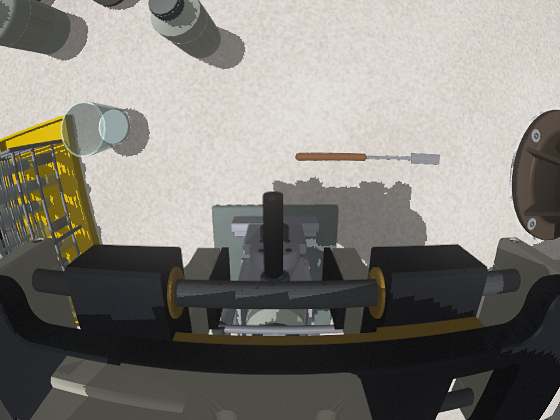

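Request:
{"api": "servo_tool", "payload": {
  "steps": [
    [5, 0, -0.1, 1.5, 0],
    [5, 0, 0, 2.5, 0],
    [5, 0, 0, 2.2, 0],
    [5, 0, 0, 1.0, 0],
    [5, 0, 0, 0.4, 0],
    [2.5, 0, 0, 0, 0],
    [0.8, 0, 0, 0, 0],
    [0.8, 0, 0, 0, 0]
  ],
  "squeeze": 15
}}

```text
time_s: 29.52
tcp_pos: [0.4951, -0.0473, 0.1607]
eef_rot: [-179.9, 0.0, -97.7]
contact_force: [0.3, 0.6, -0.1]
gripper_width: 0.0252
```

Request:
{"api": "servo_tool", "payload": {
  "steps": [
    [0.8, 0, 0, 0, 0],
    [0.8, 0, 0, 0, 0],
    [0.8, 0, 0, 0, 0],
    [0.8, 0, 0, 0, 0]
  ]
}}

```text
time_s: 30.02
tcp_pos: [0.4952, -0.0473, 0.1605]
eef_rot: [-180.0, 0.0, -97.7]
contact_force: [0.8, -0.2, 1.4]
gripper_width: 0.0137
```

Run:
```python
from h import *
go(W(0,-.125,.160),False)
im=r.capture("scene"); crop(im,220,90,380,275,4,"pics/s20.png")
ts=np.radians(np.linspace(0,50,13)); B=.085*np.stack([np.sin(ts),1-np.cos(ts)],1)*100
print(np.diff(B,axis=0).round(2).tolist(),B[-1])
```

```text
t 30.02 yaw -97.68 ref in stand 0.0005 -0.1248 0.1605 shift cm [0.02 0.05 0.05] F [ 0.8 -0.2  1.4] w 0.0137
[[0.62, 0.02], [0.61, 0.07], [0.61, 0.11], [0.6, 0.16], [0.59, 0.2], [0.57, 0.24], [0.55, 0.28], [0.53, 0.32], [0.5, 0.36], [0.48, 0.39], [0.45, 0.43], [0.41, 0.46]] [6.51137777 3.03630532]
```

View pics/s20.png

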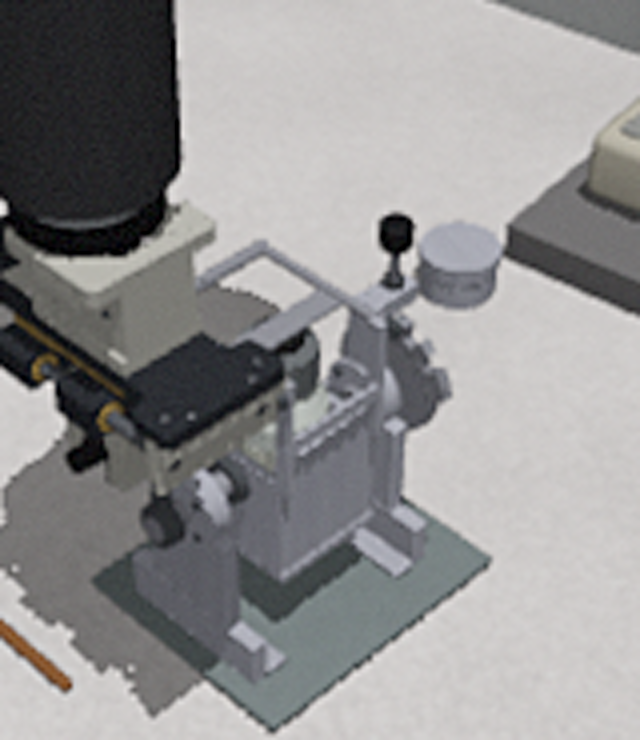

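Request:
{"api": "servo_tool", "payload": {
  "steps": [
    [0.8, 0, 0.62, 0.02, 0],
    [0.8, 0, 0.61, 0.07, 0],
    [0.8, 0, 0.61, 0.11, 0],
    [0.8, 0, 0.6, 0.16, 0],
    [0.8, 0, 0.59, 0.2, 0],
    [0.8, 0, 0.57, 0.24, 0],
    [0.8, 0, 0.55, 0.28, 0],
    [0.8, 0, 0.53, 0.32, 0]
  ]
}}

```text
time_s: 31.08
tcp_pos: [0.4483, -0.0408, 0.146]
eef_rot: [-180.0, 0.0, -97.7]
contact_force: [5.0, 1.4, 2.6]
gripper_width: 0.0135
```

Request:
{"api": "servo_tool", "payload": {
  "steps": [
    [0.8, 0, 0.5, 0.36, 0],
    [0.8, 0, 0.48, 0.39, 0],
    [0.8, 0, 0.45, 0.43, 0],
    [0.8, 0, 0.41, 0.46, 0],
    [0.8, 0, 0, 0, 0],
    [0.8, 0, 0, 0, 0]
  ]
}}

```text
time_s: 31.82
tcp_pos: [0.4293, -0.0384, 0.1289]
eef_rot: [179.9, 0.0, -97.7]
contact_force: [4.7, 2.2, -0.7]
gripper_width: 0.0135
```

Run:
```python
from h import *
go(W(-.0651,-.125,.1301),False)
T,s=tool();np.save("w21T.npy",T)
im=r.capture("scene"); crop(im,220,90,380,275,4,"pics/s21.png")
im=r.capture("top"); crop(im,190,150,330,265,5.5,"pics/t21.png")
```

```text
t 31.82 yaw -97.71 ref in stand -0.066 -0.1246 0.1289 shift cm [ 0.04 -0.09 -0.12] F [ 4.7  2.2 -0.7] w 0.0135
```

View pics/s21.png

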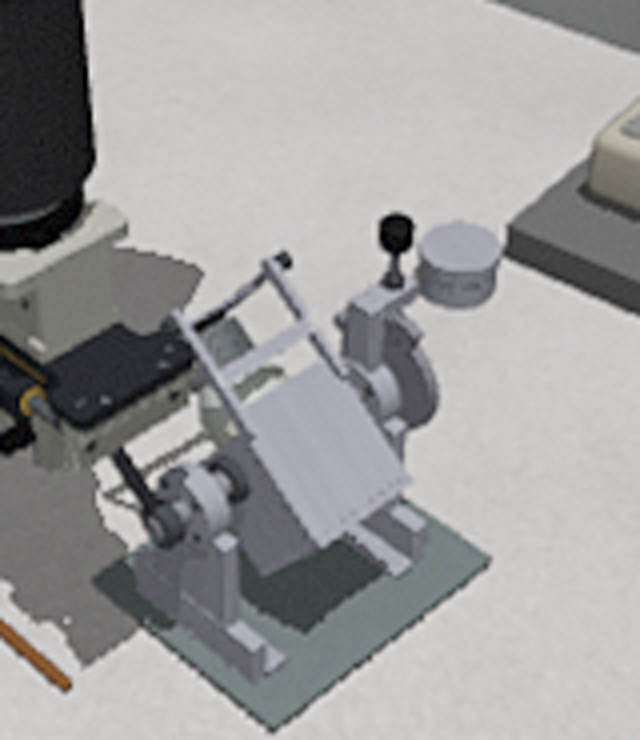

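View pics/t21.png

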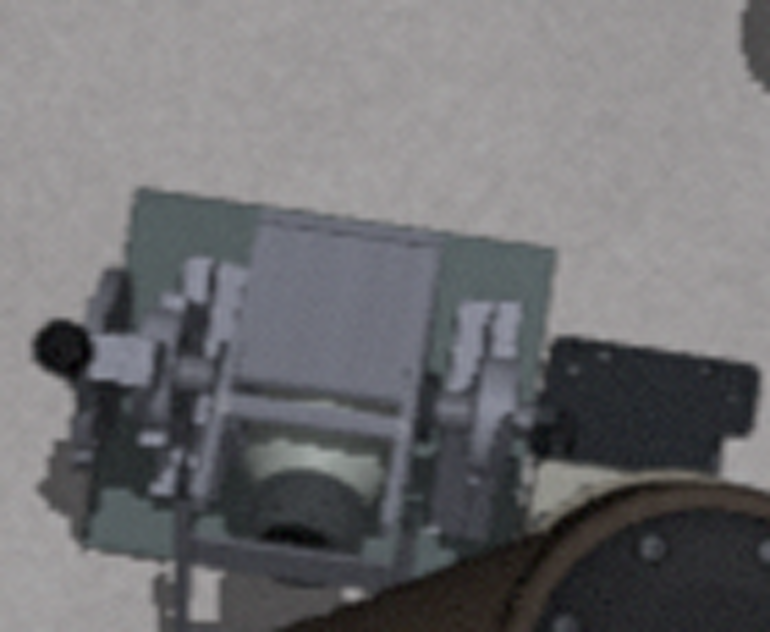

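Request:
{"api": "servo_tool", "payload": {
  "steps": [
    [0.8, 0, -0.07, -0.08, 0],
    [0.8, 0, 0, 0, 0],
    [3.5, 0, 0, 0, 0],
    [3.5, 0, 0, 0, 0],
    [3.5, 0, 0, 0, 0],
    [3.5, 0, 0, 0, 0],
    [3.5, 0, 0, -2, 0],
    [3.5, 0, 0, -3.5, 0]
  ]
}}

```text
time_s: 32.92
tcp_pos: [0.4297, -0.039, 0.1852]
eef_rot: [179.8, -0.1, -97.7]
contact_force: [0.3, -0.0, 0.0]
gripper_width: 0.0349
```

Request:
{"api": "servo_tool", "payload": {
  "steps": [
    [3, 0, 0, -4, 0],
    [2, 0, -1, -4, 0],
    [1, -3, -1.5, -3, 0],
    [0.2, -4.5, -1.5, 0, 0],
    [0.2, -4.5, -1.5, 0, 0],
    [0.2, -4.5, -1, 0, 0],
    [0.2, -3.5, 0, 0, 0],
    [0.2, -1.5, 0, 0, 0]
  ]
}}

```text
time_s: 33.92
tcp_pos: [0.524, 0.1672, 0.2949]
eef_rot: [179.9, -0.0, -97.6]
contact_force: [0.6, -0.6, -0.8]
gripper_width: 0.0018
```

Run:
```python
from h import *
go(W(0,.0935,.25),False)
T,s=tool();np.save("w22T.npy",T)
im=r.capture("scene"); cv2.imwrite("pics/s22f.png",im[:,:,::-1]); crop(im,220,90,380,275,4,"pics/s22.png")
im=r.capture("top"); cv2.imwrite("pics/t22f.png",im[:,:,::-1]); crop(im,190,150,330,265,5.5,"pics/t22.png")
im=r.capture("wrist"); cv2.imwrite("pics/w22.png",im[:,:,::-1])
```

```text
t 33.92 yaw -97.62 ref in stand 0.0011 0.0916 0.2949 shift cm [-0.2   0.1   4.49] F [ 0.6 -0.6 -0.8] w 0.0018
```

View pics/s22.png

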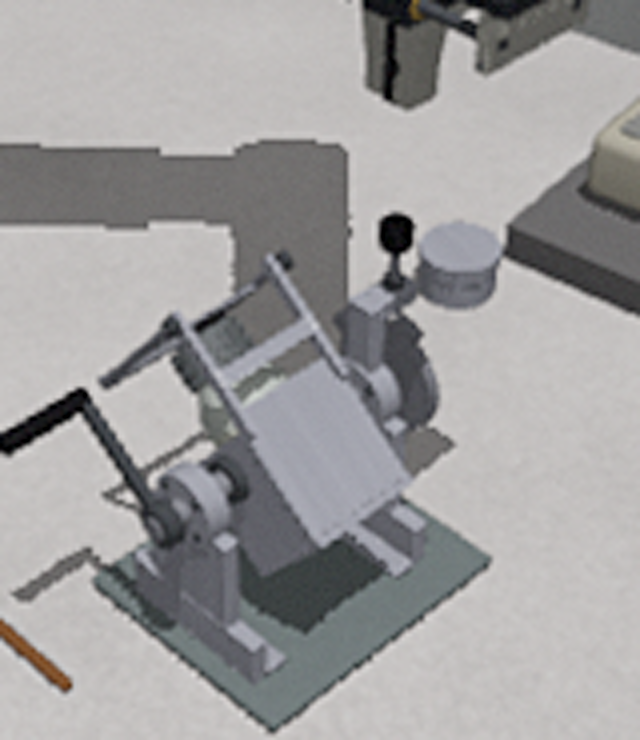

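View pics/w22.png

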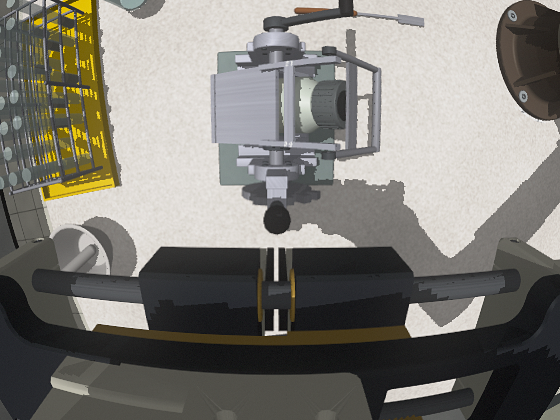

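View pics/t22.png

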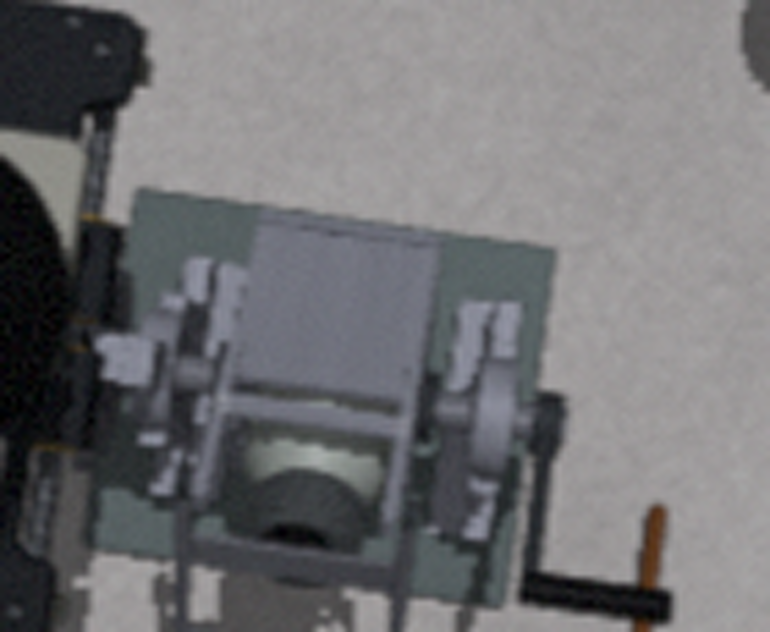

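Run:
```python
from h import *
Tt=lambda x,y:(190+x/5.5-.41,150+y/5.5-.41); S=lambda x,y:(220+x/4-.37,90+y/4-.37)
for n,a,b in (("free end",(8,443),(664,606)),("arm end",(80,400),(530,587))):
    P,g=tri(S(*a),Tt(*b)); d=P[:2]-O; x=d@X; print(n,P.round(4),g.round(4),"stand",x.round(4),(d@Y).round(4),"lean",np.degrees(np.arctan2(-x,P[2]-.125)),"r",np.hypot(x,P[2]-.125))
# with height from lean 50: z=.1796
for b in ((664,606),(530,587)):
    P=onz("top",*Tt(*b),.1796); d=P[:2]-O; print("top only x",(d@X).round(4),(d@Y).round(4), np.degrees(np.arcsin(-(d@X)/.085)))
```

```text
free end [ 0.4275 -0.0606  0.18  ] 0.0027 stand -0.0649 -0.1468 lean 49.70630195483877 r 0.08504001880493853
arm end [ 0.4337 -0.008   0.1786] 0.0011 stand -0.0656 -0.0938 lean 50.727870586235014 r 0.08473200391011446
top only x -0.0657 -0.1479 50.61327502990718
top only x -0.0659 -0.0942 50.820860330940036
```

Request:
{"api": "servo_tool", "payload": {
  "steps": [
    [0, -0.2, 0.1, 2, 0],
    [0, 0, 0, 3, 0],
    [0, 0, 0, 2, 0],
    [0, 0, 0, 0.8, 0],
    [0, 0, 0, 0.4, 0],
    [0, 0, 0, 0.4, 0],
    [0, 0, 0, 0, 0]
  ]
}}

```text
time_s: 34.95
tcp_pos: [0.5236, 0.1678, 0.21]
eef_rot: [-180.0, 0.0, -97.7]
contact_force: [-0.2, -0.4, -0.3]
gripper_width: 0.0008
```

Run:
```python
from h import *
go(W(0,.0935,.192),False)
im=r.capture("scene"); crop(im,260,90,380,205,6,"pics/s23.png")
```

```text
t 34.95 yaw -97.69 ref in stand 0.0006 0.0922 0.21 shift cm [-0.13  0.06  1.8 ] F [-0.2 -0.4 -0.3] w 0.0008
```

View pics/s23.png

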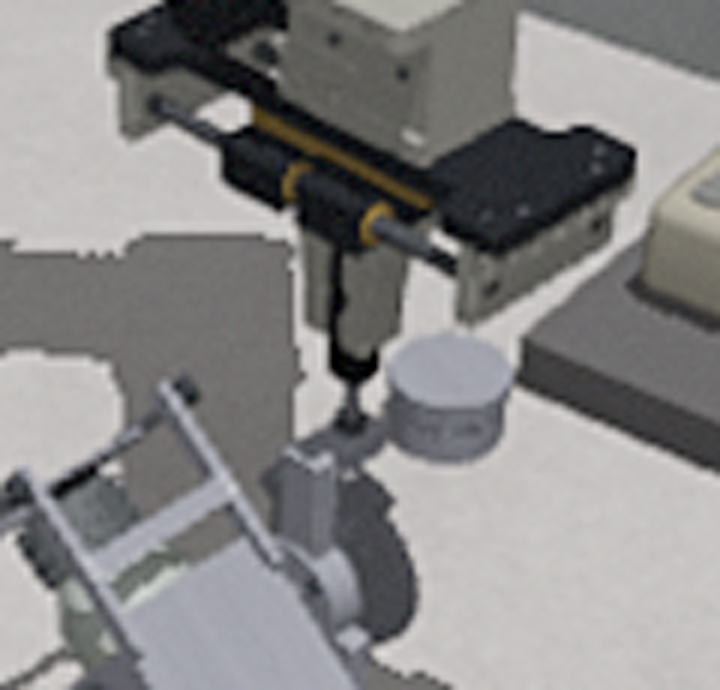

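Fingertips rest just over the knob. Push in small steps.

Request:
{"api": "servo_tool", "payload": {
  "steps": [
    [0, -0.1, 0, 0.3, 0],
    [0, 0, 0, 0.3, 0],
    [0, 0, 0, 0.3, 0],
    [0, 0, 0, 0.2, 0],
    [0, 0, 0, 0, 0]
  ]
}}

```text
time_s: 35.62
tcp_pos: [0.5233, 0.1689, 0.1982]
eef_rot: [180.0, 0.0, -97.7]
contact_force: [0.1, 0.0, 0.2]
gripper_width: 0.0003
```

Request:
{"api": "servo_tool", "payload": {
  "steps": [
    [0, 0, 0, 0.2, 0],
    [0, 0, 0, 0.2, 0],
    [0, 0, 0, 0.2, 0],
    [0, 0, 0, 0, 0]
  ]
}}

```text
time_s: 36.12
tcp_pos: [0.5234, 0.1689, 0.193]
eef_rot: [-180.0, 0.0, -97.7]
contact_force: [-2.6, -0.7, 5.4]
gripper_width: 0.0005
```

Request:
{"api": "servo_tool", "payload": {
  "steps": [
    [0, 0, 0, 0.2, 0],
    [0, 0, 0, 0.2, 0],
    [0, 0, 0, 0, 0]
  ]
}}

```text
time_s: 36.5
tcp_pos: [0.524, 0.1689, 0.1926]
eef_rot: [-179.8, 0.1, -97.6]
contact_force: [-12.6, 0.3, 28.4]
gripper_width: 0.0005
```

Run:
```python
from h import *
go(W(0,.0935,.192),False)
im=r.capture("scene"); crop(im,260,90,380,205,6,"pics/s24.png")
```

```text
t 36.5 yaw -97.62 ref in stand 0.0008 0.0933 0.1926 shift cm [-0.02  0.08  0.06] F [-12.6   0.3  28.4] w 0.0005
```

View pics/s24.png

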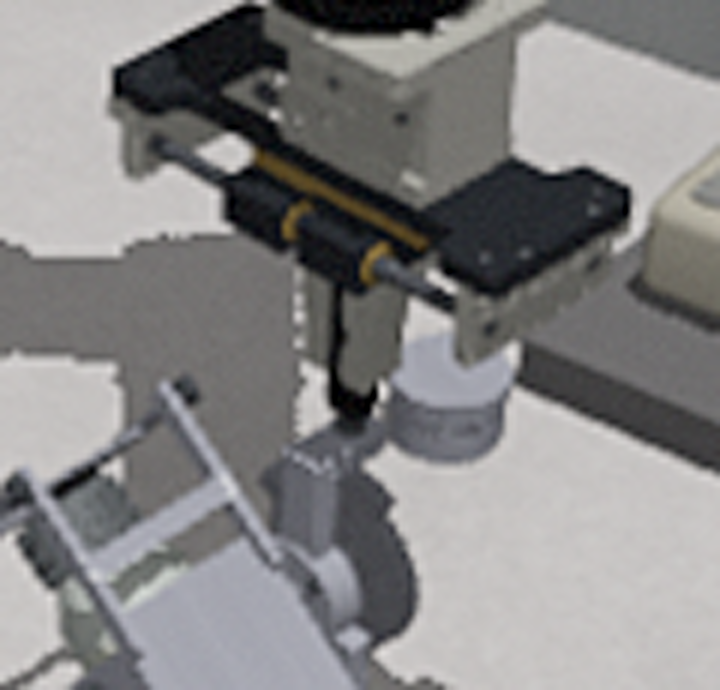

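Request:
{"api": "servo_tool", "payload": {
  "steps": [
    [0, 0, 0, -0.5, 0],
    [0, 0, 0, -2, 0],
    [0, 0, 0, -4, 0],
    [0, 0, 0, -4, 0],
    [0, 0, -3, -4, 0],
    [0, 0, -4, -2, 0],
    [0, 0, 0, 0, 0]
  ]
}}

```text
time_s: 37.42
tcp_pos: [0.595, 0.1593, 0.3533]
eef_rot: [-180.0, -0.0, -97.8]
contact_force: [-0.4, -0.9, -0.5]
gripper_width: 0.0007
```

Run:
```python
from h import *
go(W(0,.0935,.192),False)
im=r.capture("scene"); cv2.imwrite("pics/s25f.png",im[:,:,::-1]); crop(im,260,110,380,225,6,"pics/s25.png")
im=r.capture("top"); cv2.imwrite("pics/t25.png",im[:,:,::-1])
a=cv2.imread("pics/scene0.png"); crop(a[:,:,::-1],260,110,380,225,6,"pics/s0c.png")
for f in ("scene0","s22f","s25f"):
    g=cv2.imread(f"pics/{f}.png").max(2); m=(g[135:185,300:345]<45).astype(np.uint8)
    n,l,st,c=cv2.connectedComponentsWithStats(m); print(f,[(st[i].tolist(),(c[i]+[300,135]).round(1).tolist()) for i in range(1,n) if st[i][4]>15])
for z in (.215,.223,.232): print(z,proj("scene",W(0,.0935,z)))
```

```text
t 37.42 yaw -97.78 ref in stand 0.0725 0.0931 0.3533 shift cm [-1.000e-02  7.250e+00  1.613e+01] F [-0.4 -0.9 -0.5] w 0.0007
scene0 [([16, 18, 7, 8, 31], [319.1, 156.3]), ([3, 27, 10, 8, 21], [307.7, 165.2])]
s22f [([15, 9, 8, 10, 64], [318.6, 148.0])]
s25f [([15, 15, 8, 12, 80], [318.3, 155.1])]
0.215 [[317.51353413 154.42485974]]
0.223 [[317.65356251 151.66826525]]
0.232 [[317.81292362 148.53108703]]
```

View pics/s25.png

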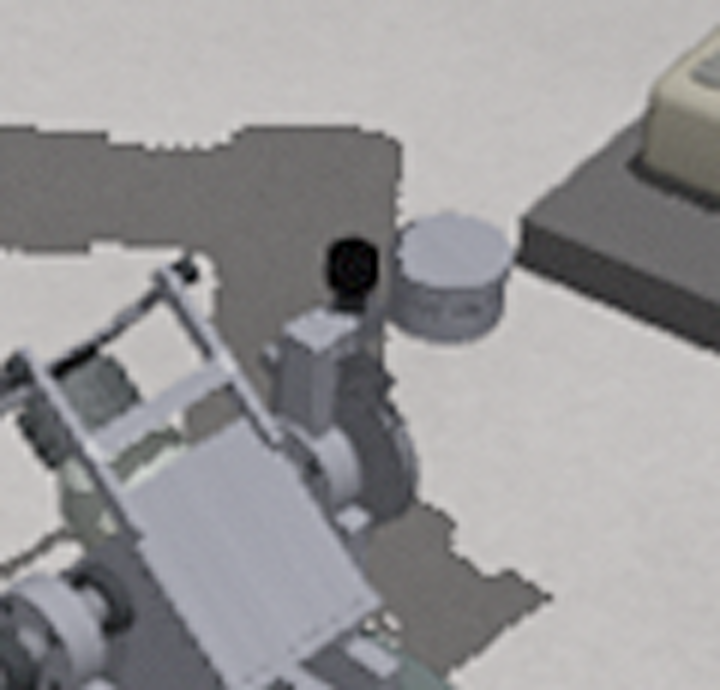

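View pics/s0c.png

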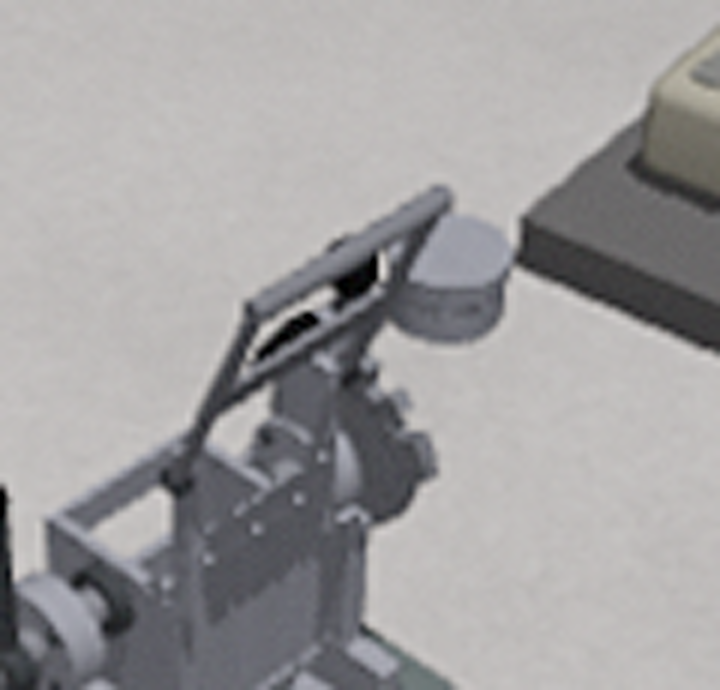

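View pics/t25.png

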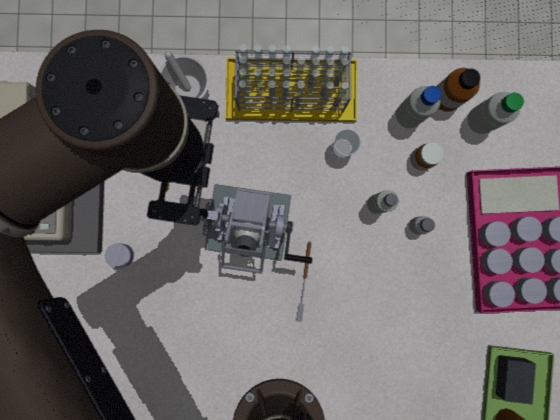

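Run:
```python
from h import *
L=np.radians(50)
def cr(x,y,z): # cradle coords rel trunnion
    xs=x*np.cos(L)-z*np.sin(L); zs=x*np.sin(L)+z*np.cos(L); return W(xs,y,.125+zs)
im=cv2.imread("pics/s25f.png"); b=cv2.resize(im[110:275,200:360],None,fx=4.5,fy=4.5,interpolation=cv2.INTER_CUBIC)[:600]
for P,c in ((cr(-.061,-.044,.09),(0,0,255)),(cr(-.061,.044,.09),(0,0,255)),(cr(.044,-.044,.09),(0,255,0)),(cr(.044,.044,.09),(0,255,0)),(cr(0,-.1245,.085),(255,0,255)),(W(0,.0935,.215),(255,255,0))):
    u=proj("scene",P)[0]; cv2.circle(b,tuple(int(q) for q in (u-[200,110])*4.5+2),4,c,-1)
cv2.imwrite("pics/s25m.png",b)
```

```text
(no output)
```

View pics/s25m.png

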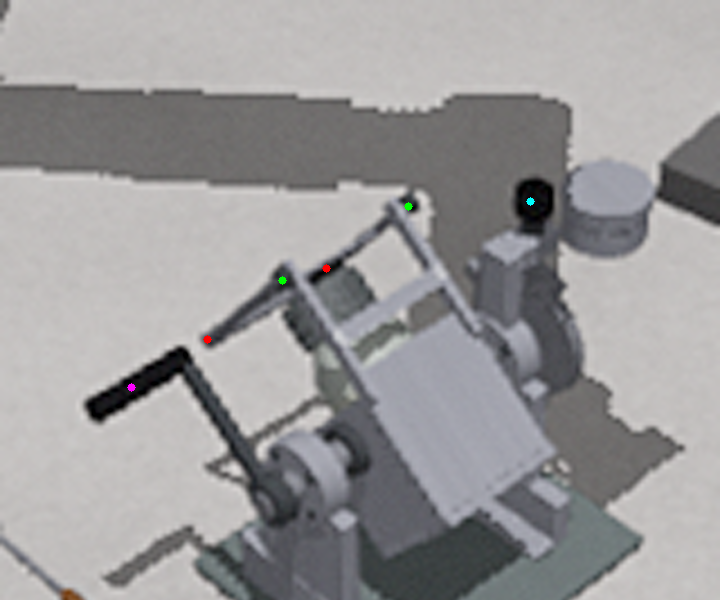

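Run:
```python
from plant import r
print(r.close_job())
```

```text
the job is handed in; nothing more can be done
None
```

The job is done and handed in at about 37.5 s of the 72 s. I set the wide bottle in the upright cradle, closed the bail to its stop (16 N), and drew the pin about 17 mm. I then leaned the cradle with the tilt handle, let go, and pushed the pin home with the closed fingertips (28 N).

**Last checks**
- **Lean:** two camera views of the handle gave 49.7° and 50.7° before the pin went in.
- **Pin:** it came to a hard stop at the height expected for home. Its knob sits at the same pixels as before it was drawn, and 8 mm higher would have shown.
- **Cradle, handle and bail:** in the last scene picture all three lie where a 50° lean with the bail closed puts them.
- **Arm:** it is clear of everything, with about zero force on the tool.
- **Other things on the bench:** I saw nothing else moved. One tin was hidden under the arm in the last top view, and I only saw it clear in the scene view.

**What disagreed:** the fingers end about 30 mm short of the stated tool point. My first two closings on the bottle therefore met nothing: the first was above the cap, and the second, meant for the body, stopped with a gap around the cap. I found this in the wrist and scene pictures and corrected for it in every later grasp. The pin's stop height agreed with it, at 30.4 mm.

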